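# Close down the lap grinder and crate the finials

## Task

Close down the lap: first switch the grinder off at the toggle, because no flap of the crate may be opened while it can throw grit. The flaps hide which cells are already taken, so with the finials still on their mat push gently into cells with the bare fingers until you have felt an empty one; then stand every finial upright on the floor of an empty cell of its own, setting it down rather than dropping it and never pressing glass on a flap that will not give. Lay the dressing stick lengthwise along the two sloping bars of the drain rack, let go of everything, and leave the other things on the bench where they are.

Things in the scene. Friction and masses are not known exactly. Their poses are not given: they have to be found in the camera images.
- toggle (a joint): Switch of the lap grinder: a brown-black bakelite toggle lever on a bakelite box bolted to the bench left of the crate. rad; 0 = ON, the lever leaning 26 deg towards the box's -x; 0.9 = OFF, leaning 26 deg towards its +x. It stays where it is left and takes about 1 N at the tip; it starts ON (below 0.1) and counts as off above 0.7.
- switch_box: Fixed bakelite switch box, 86 x 66 mm, top 48 mm above the bench, with a collar (34 mm wide, 6 mm high) at the lever's root, on a steel plate 110 x 85 mm. Origin: centre of the underside; x is the direction in which the lever is pushed to switch off, z up. The lever's pivot lies 48 mm above the origin, along y.
- toggle_tip (a point): Point on the toggle lever's axis 50 mm from the pivot, 6 mm below its end. The lever is 56 mm long and 15 mm thick.
- crate: Fixed plywood and aluminium crate, 158 (x) by 230 mm (y), deck 50 mm high, with 2 x 3 cells. Each cell mouth, 54 x 54 mm, is covered by two sprung black flaps; mouths are 72 mm apart centre to centre both ways, cell floors 46 mm below the deck. Origin: centre of the underside, z up. Two cells are taken, each by one hidden glass knob, 40 mm across, 33 high, about mid-cell; the rest are empty.
- flap1a (a joint): Left (+y) flap of cell 1 (cell centre at crate x, y = -36, -72 mm), rad. Two flaps a cell, mirror images: 57 x 28.5 x 3 mm, hinged on the outer edges, tops 4 mm below the deck. 0 = shut (level), 1.5 = hanging. A weak spring shuts them (0.5 N at the free edge). On a taken cell they stop on the knob at 0.2 to 0.3, the fingers 9 to 13 mm below the deck; on an empty one they swing right down.
- flap2a (a joint): The like for cell 2, whose centre lies at crate x, y = -36, 0 mm.
- flap3a (a joint): The like for cell 3, whose centre lies at crate x, y = -36, 72 mm.
- flap4a (a joint): The like for cell 4, whose centre lies at crate x, y = 36, -72 mm.
- flap5a (a joint): The like for cell 5, whose centre lies at crate x, y = 36, 0 mm.
- flap6a (a joint): The like for cell 6, whose centre lies at crate x, y = 36, 72 mm.
- finial1: Cranberry glass finial, 91 mm high, 180 g, standing on its lapped base on the rubber mat right of the crate: barrel 44 mm across up to 46 mm, a neck, then a round head 36 mm across from 61 to 81 mm above the base (grip it there), domed top. Origin: centre of the base, z up. Three or four finials are there; an absent one reads None.
- finial2: Another like finial1 (may be absent).
- finial3: Another like finial1 (may be absent).
- finial4: Another like finial1 (may be absent).
- stick: Grey dressing stick (abrasive stone), 110 x 26 x 26 mm, 130 to 210 g, lying on the bench in front of the crate. Origin: its middle, x along its length.
- rack_bed: Sloping bed of a fixed steel drain rack left of the crate (drip tray 170 x 85 mm, 12 high, below): two bars 130 mm long, 5 wide, 16 apart on centres, rising 20 deg towards +x; an end plate 26 mm wide, 12 above the bars, at the low end (inner face x = -65 mm). Origin: midway between the bars' tops, 55 mm above the bench; x up along the bars, z square to them. The stick's middle then lies 13 mm above it.
- lens: Bystander: clear glass lens, 65 mm across, 14 mm high. Leave it.
- glass_button: Bystander: small cranberry glass button, 28 mm across, 10 mm high. Leave it.
- calliper: Bystander: steel calliper, 200 mm long, lying flat. Leave it.
- lifter: Bystander: rubber suction lifter, 60 mm across at the foot, 78 mm high. Leave it.
There are look-alikes about, which are no part of the job. What is shaped like the finial1 but turquoise is not meant. What is shaped like the stick but green is not meant.

How it is judged:
By the outcome, as a careful person would: the job done as asked, in the order asked, and still so for the second after the job is handed in, with the robot touching nothing.
Of stored1, stored2, stored3, stored4, stored5, stored6 only 2 to 2 are there at a start; the rules pass over those that are not, and their reading is None.
Of finial1, finial2, finial3, finial4 only 3 to 4 are there at a start; the rules pass over those that are not, and their reading is None.
At some moment in a run one of stick may be knocked a few centimetres aside while the robot is not near it.
It also fails if it takes over 210 s, if anything falls off the work surface, if the arm or the gripper's body presses on something with over 40 N, if the wrist force passes 120 N, or if a joint passes its speed limit or range.

## Robot

A 6-joint arm with a two-finger parallel gripper is mounted at the origin on the work surface. World frame = base frame: x ahead of the robot, y to its left, z up, the work surface at z = 0. Lengths are in mm, angles in rad, forces in N, time in s.
With the tool pointing down it reaches from about 300 to 775 mm from the base axis. Payload 14.6 kg.
Tool frame: the origin (TCP) lies at the very end of the fingers, on their centre line; the grasp point (between the pads) lies 19 mm behind it (r.hold_point_z is the distance from the TCP to the grasp point, in mm); z points along the fingers, y is the direction in which the jaws open and shut (so a half turn about z gives the same grasp; the last joint's range is limited). The gripper opens to 85 mm and grips with 20 to 120 N. Pads are 22 mm wide; open, the fingers measure 114 mm over their backs; the gripper's body (76 mm by 85 mm) begins 54 mm behind the grasp point. The pads swing forward as they close: fully open they stand 13 mm farther back than shut.
Start: joints at [1.169, 0.3, 1.521, -0, 1.321, -0.067], TCP at [180.716, 519.452, 196.481] pointing down, gripper open.
Joint ranges: [-3.03, 3.03], [-0.79, 2.21], [0.23, 2.52], [-1.04, 4.18], [0, 3.07], [-2.55, 2.55]. Speed limits (rad/s): [2.22, 2.22, 2.57, 3.14, 3.14, 3.14].

## Interface

Orientations are given as [roll, pitch, yaw] about the fixed x, y, z axes, in that order (R = Rz(yaw) Ry(pitch) Rx(roll)).
In Python, from rig import r, viewer gives the robot as it stands.
- The arm moves only by the shell command python3 -m pendant 'ROWS' [FORCE]. ROWS is a JSON object of lists of equal length, an entry for each row: "fingers": the opening in per cent of the stroke, from 0 (shut) to 100 (fully open); "translation": the shift along the tool's x, y, z in cm, a list of three; "turn": the turn, a rotation vector about the tool's x, y, z in rad, a list of three. In form: {"fingers": [fingers, ...], "translation": [[dx, dy, dz], ...], "turn": [[ax, ay, az], ...]}. A call has exactly 5 rows; each row shifts and turns the commanded pose from where the row before left it, along the tool's axes as they then stand; what a row does not reach is not made up. A row lasts 1/10 s, in which the tool goes at most 50 mm and 8.59 degrees, less where a joint would pass 70% of its speed; a pose out of reach is approached as far as the arm can. A call is refused whole if a number of a shift passes 5 or a number of a turn 0.15, either way. A call with a gripper value outside its range is refused whole. The fingers move at their own pace and stop on an object; FORCE is the grip in N (left out, the last holds). Time passes only in rows, so rows that do not move let the fingers close, or fill a call up. It gives the time, the measured TCP pose, the force and the opening at its end, in the units of the state.
- r.read_state(): the state, without advancing time (a new reading comes with each control period).
- viewer.get_image(name): name is "side" or "top" or "wrist"; returns a dict with "pixels" (384x512x3 uint8, blue, green, red), "fx", "fy", "cx", "cy" (pixels), "rvec" (rotation vector, rad) and "tvec" (3), from world to camera coordinates, as OpenCV has them. Camera axes: x right, y down, z forward; pixel columns grow to the right and rows downward; lengths in mm; the calibration is good to about 2 mm. A picture is of the moment at which its call begins. There is no depth.
- r.sign_off(): hands the job in, once; it reports no verdict.
The state is a dict: "clock": time; "joint_positions": joint angles; "dq": joint speeds; "joint_torque": joint torques, N m; "position": TCP position; "orientation": TCP orientation; "contact_force": force on the tool from outside, world axes, zero at the start; "wrist_torque": the same for the moment, N m; "width": finger opening in mm.
Only numpy, scipy, OpenCV 4.12 (cv2) and the standard library are available. Lean on these libraries where they do the work, as an engineer would, in place of code of your own. Each camera call takes 0.05 s, during which the arm holds its last target. There are 200 camera calls.

## Working session

There is one attempt and no reset: what is moved stays moved. The work goes in short steps, Python scripts to look and compute and a shell command to move; the robot and the scene stay as the last step left them, time stands still between calls to the robot, and variables do not carry over. Pictures are saved under pics/ and viewed, about 12 in all and at most 16, crops included, and the job is handed in when it is done.

```bash
ls; mkdir -p pics
python3 - <<'E'
from rig import r, viewer
import cv2
s=r.read_state(); print({k:s[k] for k in("clock","position","orientation","width","contact_force")})
for n in("top","side"):
    d=viewer.get_image(n); cv2.imwrite(f"pics/{n}0.png",cv2.resize(d["pixels"],(800,600),interpolation=cv2.INTER_CUBIC))
    R=cv2.Rodrigues(d["rvec"])[0]; print(n,d["fx"],d["cx"],d["cy"],"cam pos",(-R.T@d["tvec"].reshape(3)).round(), R.round(2).tolist())
E
```

```text
pics
{'clock': 0.0, 'position': array([180.61569141, 519.20084209, 195.89231764]), 'orientation': array([-3.14040222e+00, -7.97459895e-05,  2.80674664e+00]), 'width': 85.49776686022923, 'contact_force': array([0.39672416, 0.25210063, 0.52956947])}
top 402.63349566620997 251.19080183157854 194.33623292363947 cam pos [ 386.  -54. 1102.] [[-0.02, -1.0, 0.01], [-0.99, 0.02, -0.14], [0.14, -0.01, -0.99]]
side 380.7573575532411 254.81010931182598 188.0285687862102 cam pos [  75. -687.  875.] [[0.8, -0.59, 0.02], [-0.4, -0.57, -0.72], [0.44, 0.57, -0.7]]
```

View pics/top0.png

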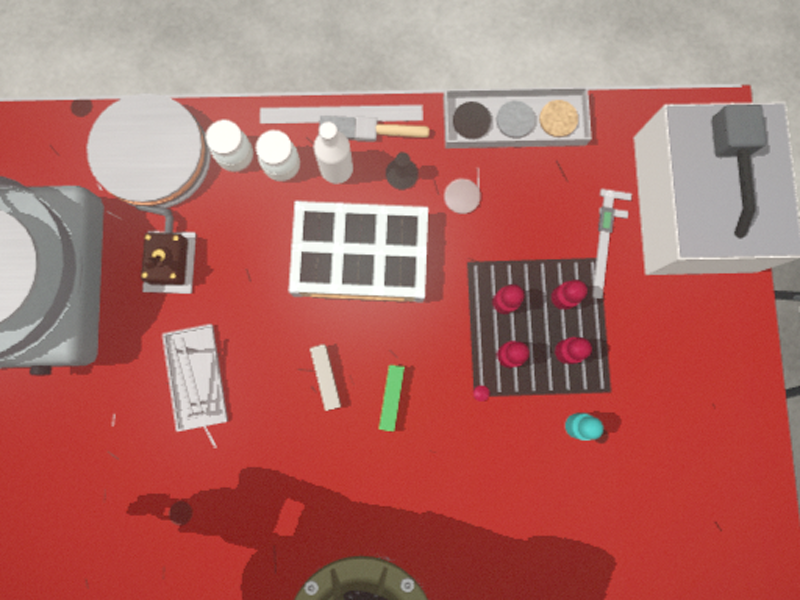

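View pics/side0.png

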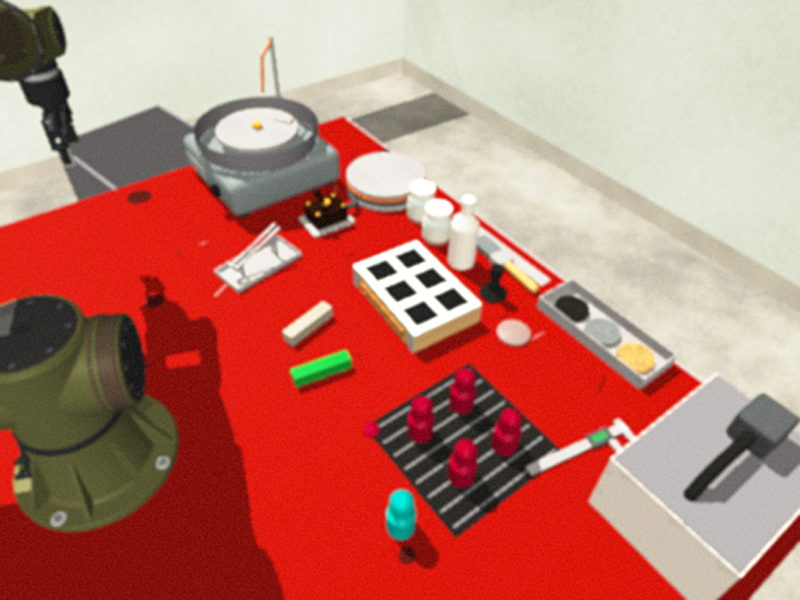

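Candidates (pixels in the 800x600 top picture):
- **Finials:** four cranberry ones at (510,297), (571,293), (514,353) and (574,349). The turquoise one at (584,426) and the button at (481,393) are not meant.
- **Stick:** the grey one at (325,377). The green one at (392,397) is a look-alike.
- **Switch box and rack:** the box is at (168,258) and the rack at (195,378).

Next I measure these and take one close crop.

```bash
cat > h.py <<'E'
import numpy as np, cv2
from rig import r, viewer
def cam(n):
    d=viewer.get_image(n); d["R"]=cv2.Rodrigues(np.array(d["rvec"],float))[0]; d["t"]=np.array(d["tvec"],float).reshape(3); d["c"]=-d["R"].T@d["t"]; return d
def ray(d,p):
    v=d["R"].T@np.array([(p[0]-d["cx"])/d["fx"],(p[1]-d["cy"])/d["fy"],1.]); return v/np.linalg.norm(v)
def onz(d,p,z):
    v=ray(d,p); return d["c"]+v*(z-d["c"][2])/v[2]
def tri(d1,p1,d2,p2):
    a,b=ray(d1,p1),ray(d2,p2); k=np.linalg.lstsq(np.c_[a,-b],d2["c"]-d1["c"],rcond=None)[0]
    A=d1["c"]+k[0]*a; B=d2["c"]+k[1]*b; return (A+B)/2,np.linalg.norm(A-B)
def proj(d,P):
    q=d["R"]@np.array(P,float)+d["t"]; return np.array([d["fx"]*q[0]/q[2]+d["cx"],d["fy"]*q[1]/q[2]+d["cy"]])
def mask(d,lo,hi):
    return cv2.inRange(cv2.cvtColor(d["pixels"],cv2.COLOR_BGR2HSV),np.array(lo),np.array(hi))
def blobs(m,amin=15):
    n,l,s,c=cv2.connectedComponentsWithStats(m); return [(c[i].round(1),s[i][:5],l==i) for i in range(1,n) if s[i][4]>=amin]
def crop(d,x0,y0,x1,y1,name,k=None):
    c=d["pixels"][y0:y1,x0:x1]; k=k or min(800/(x1-x0),600/(y1-y0)); return cv2.resize(c,None,fx=k,fy=k,interpolation=cv2.INTER_CUBIC)
E
python3 - <<'E'
from h import *
T=cam("top");S=cam("side")
for n,d in(("T",T),("S",S)):
    for c,s,l in blobs(mask(d,(160,120,60),(178,255,255)),25): print(n,"cran",c,s)
# crate white deck, stick
for c,s,l in blobs(mask(T,(0,0,150),(180,75,255)),60):
    ct=cv2.findContours(l.astype(np.uint8),0,2)[0][0]; q=cv2.minAreaRect(ct); print("white",c,s,q)
    if 110<c[0]<290 and c[1]>120:
        for z in(50,26): print("  ",z,[onz(T,p,z)[:2].round(0).tolist() for p in cv2.boxPoints(q)], onz(T,q[0],z).round(1))
a=crop(T,85,140,155,290,"a",4); b=crop(S,130,110,240,190,"b",4)
H=max(a.shape[0],b.shape[0]); f=lambda i:cv2.copyMakeBorder(i,0,H-i.shape[0],0,0,0)
cv2.imwrite("pics/c1.png",np.hstack([f(a),f(b)]))
E
```

```text
T cran [363.9 188. ] [353 179  23  19 328]
T cran [325.1 191. ] [315 182  21  19 291]
T cran [366.5 223.8] [355 215  24  18 331]
T cran [328.1 226.3] [318 218  21  18 284]
T cran [307.7 251.3] [303 247  11  10  91]
S cran [295.8 250.2] [287 235  18  31 423]
S cran [268.9 268.4] [260 252  19  32 453]
S cran [324.3 276.3] [314 261  21  31 479]
S cran [237.3 274.5] [232 270  12  10  93]
S cran [295.9 296.5] [286 280  20  33 508]
white [281.9  56. ] [    0     0   512   176 45902] ((255.50003051757812, 87.49998474121094), (174.99996948242188, 510.99993896484375), 90.0)
white [217.3  83.1] [ 166   67  105   51 2057] ((218.28213500976562, 92.27330017089844), (49.374732971191406, 104.09800720214844), 89.09062194824219)
white [144.1  95. ] [105  76  57  56 822] ((136.546630859375, 109.78112030029297), (34.66624450683594, 67.67550659179688), 28.950992584228516)
white [177.2  99.1] [163  83  29  33 714] ((177.30003356933594, 99.10001373291016), (33.541019439697266, 25.491172790527344), 63.43495178222656)
white [295.6 125.1] [285 114  22  23 402] ((295.5, 125.0), (22.0, 21.0), 90.0)
white [ 44.
[... 1674 characters left out ...]
77.19911193847656, 33.11443328857422), 81.63410949707031)
   50 [[500.0, 322.0], [511.0, 237.0], [314.0, 205.0], [304.0, 288.0]] [405.8 263.2  50. ]
   26 [[503.0, 331.0], [514.0, 244.0], [312.0, 211.0], [302.0, 296.0]] [406.2 270.4  26. ]
white [ 36.6 225.7] [ 16 216  32  16 227] ((33.9885368347168, 228.12156677246094), (11.987953186035156, 34.406105041503906), 61.69924545288086)
white [207.6 241.1] [198 221  20  42 426] ((207.52943420410156, 241.11767578125), (41.231056213378906, 10.186494827270508), 75.96376037597656)
   50 [[467.0, 75.0], [473.0, 49.0], [369.0, 24.0], [363.0, 50.0]] [417.7  49.6  50. ]
   26 [[469.0, 78.0], [475.0, 52.0], [369.0, 26.0], [363.0, 52.0]] [418.5  52.   26. ]
```

View pics/c1.png

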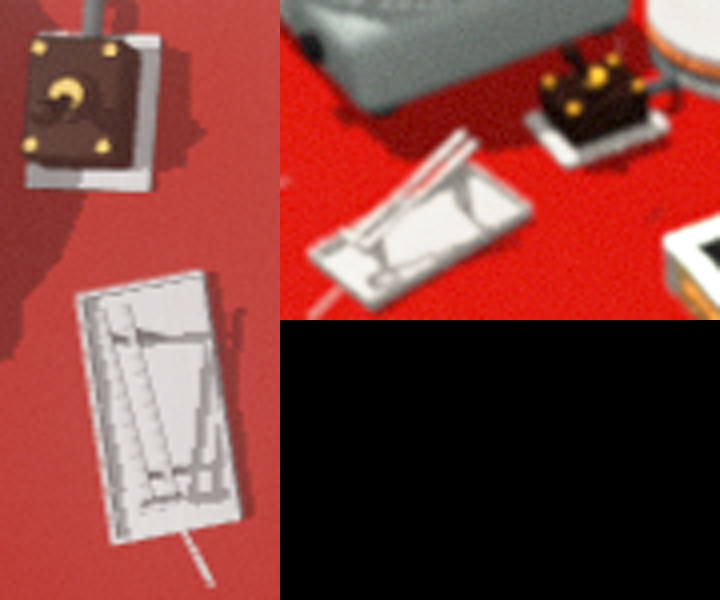

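Top crop: the lever's dark end is at crop (48,106), leaning towards the robot, so OFF is +x. The rack's high ends are at (118,308) and the low ends at (165,495) beside the spout, so rack +x also points away from the robot. Next I turn these into coordinates.

Run:
```python
from h import *
T=cam("top");S=cam("side")
t=lambda x,y:((x+.5)/4-.5+85,(y+.5)/4-.5+140); s=lambda x,y:((x-280+.5)/4-.5+130,(y+.5)/4-.5+110)
o=lambda p:p[:2].round(0).tolist()
print("bolts z48",[o(onz(T,t(*p),48)) for p in((38,48),(110,50),(103,146),(30,145))])
print("plate z3",[o(onz(T,t(*p),3)) for p in((160,36),(152,190),(25,187))])
print("tip",tri(T,t(52,108),S,s(570,52)))
print("ring",tri(T,t(65,93),S,s(597,75)))
print("tray z12",[o(onz(T,t(*p),12)) for p in((77,295),(203,270),(240,518),(113,543))])
print("tray z12 side",[o(onz(S,s(*p),12)) for p in((480,160),(533,210),(373,305),(308,255))])
print("bars hi z77",o(onz(T,t(118,308),77)),"lo z33",o(onz(T,t(162,497),33)))
print("bars side hi z77",o(onz(S,s(468,138),77)))
# crate: dark holes -> centres (flap tops z 46)
m=mask(T,(0,0,0),(180,255,95)); 
for c,st,l in blobs(m,150):
    if 184<c[0]<274 and 128<c[1]<195: print("hole",c,st[2:],o(onz(T,c,48)))
m=mask(S,(0,0,0),(180,255,95)); 
for c,st,l in blobs(m,60):
    if 225<c[0]<310 and 150<c[1]<225: print("holeS",c,st[2:],o(onz(S,c,48)))
# finials: head top extents: blob in side bottom = base front edge; triangulate centroid
tp=[(363.9,188),(325.1,191),(366.5,223.8),(328.1,226.3)]; sp=[(295.8,250.2),(268.9,268.4),(324.3,276.3),(295.9,296.5)]
for p in tp:
    for q in sp:
        P,e=tri(T,p,S,q)
        if e<8 and 25<P[2]<75: print("fin",p,q,P.round(0),round(e,1))
```

```text
bolts z48 [[663.0, 351.0], [661.0, 303.0], [595.0, 306.0], [597.0, 354.0]]
plate z3 [[682.0, 284.0], [573.0, 287.0], [577.0, 374.0]]
tip (array([609.58250709, 322.41740883,  98.02487735]), np.float64(2.7008665236196436))
ring (array([631.56690217, 325.66712417,  62.0686977 ]), np.float64(6.319471727008547))
tray z12 [[500.0, 333.0], [515.0, 248.0], [349.0, 221.0], [335.0, 305.0]]
tray z12 side [[514.0, 334.0], [518.0, 246.0], [353.0, 217.0], [335.0, 303.0]]
bars hi z77 [485.0, 284.0] lo z33 [364.0, 267.0]
bars side hi z77 [487.0, 290.0]
holeS [262.3 165.3] [16 11 99] [680.0, 61.0]
holeS [244.1 172.6] [ 17  11 110] [609.0, 67.0]
holeS [274.8 177.7] [ 17  12 112] [676.0, -10.0]
holeS [255.9 185.8] [ 17  12 125] [604.0, -5.0]
holeS [288.1 191.1] [ 19  13 137] [671.0, -82.0]
holeS [268.8 200. ] [ 19  13 145] [599.0, -78.0]
fin (363.9, 188) (324.3, 276.3) [ 550. -369.   43.] 2.4
fin (325.1, 191) (295.8, 250.2) [ 544. -264.   43.] 2.4
fin (366.5, 223.8) (295.9, 296.5) [ 454. -369.   43.] 2.0
fin (328.1, 226.3) (268.9, 268.4) [ 450. -268.   43.] 2.2
```

Both views agree to within a few mm:
- **Switch pivot:** about (629,327,48), yaw -2.6°.
- **Rack origin:** about (425,277,55), yaw 9.5°.
- **Crate:** about (640,-8), yaw -3.6°.
- **Finials:** near x 450/545 and y -266/-369.

Now I write a planning helper and start towards the toggle.

```bash
cat > plan.py <<'E'
# usage: plan.py x y z yaw [tilt]  -> turn still to do (tool axes), then shift in cm (in tool axes after that turn)
import sys, numpy as np
from scipy.spatial.transform import Rotation as Ro
from rig import r
a=[float(v) for v in sys.argv[1:]]; s=r.read_state()
R0=Ro.from_euler("xyz",s["orientation"])
R1=Ro.from_euler("xyz",[np.pi,0,a[3]])
if len(a)>4: R1=Ro.from_rotvec(np.array([-np.sin(a[5]),np.cos(a[5]),0])*-a[4])*R1   # tilt about rack y (axis yaw a[5])
print("t",round(s["clock"],1),"pos",np.round(s["position"],1),"F",np.round(s["contact_force"],1),"w",round(s["width"],1))
d=np.array(a[:3])-s["position"]
print("turn",(R0.inv()*R1).as_rotvec().round(3),"shift cm after turn",(R1.inv().apply(d)/10).round(2),"now",(R0.inv().apply(d)/10).round(2))
E
python3 -m pendant '{"fingers":[0,0,0,0,0],"translation":[[0,0,0],[0,0,0],[0,0,0],[0,0,0],[0,0,0]],"turn":[[0,0,0.145],[0,0,0.145],[0,0,0.145],[0,0,0.145],[0,0,0.145]]}' 30
python3 -m pendant '{"fingers":[0,0,0,0,0],"translation":[[0,0,0],[0,0,0],[0,0,0],[0,0,0],[0,0,0]],"turn":[[0,0,0.145],[0,0,0.145],[0,0,0.145],[0,0,0.145],[0,0,0]]}'
python3 plan.py 420 327 180 1.508; python3 plan.py 568 327 150 1.508
```

```text
clock: 0.8
position: [180.7, 519.4, 196.4]
orientation: [-3.141, 0.0, 2.076]
contact_force: [-0.9, 0.0, -0.2]
width: 12.3
clock: 1.3
position: [180.7, 519.4, 196.4]
orientation: [-3.142, 0.0, 1.499]
contact_force: [0.1, 0.3, 0.2]
width: 0.0
t 1.3 pos [180.7 519.4 196.4] F [0.1 0.3 0.2] w 0.0
turn [-0.     0.    -0.009] shift cm after turn [-17.7   25.09   1.64] now [-17.49  25.24   1.64]
t 1.3 pos [180.7 519.4 196.4] F [0.1 0.3 0.2] w 0.0
turn [-0.     0.    -0.009] shift cm after turn [-16.77  39.86   4.64] now [-16.43  40.     4.64]
```

```bash
python3 -m pendant '{"fingers":[0,0,0,0,0],"translation":[[-2.5,3.6,0.2],[-2.5,3.6,0.2],[-2.5,3.6,0.2],[-2.5,3.6,0.2],[-2.5,3.6,0.2]],"turn":[[0,0,0],[0,0,0],[0,0,0],[0,0,0],[0,0,0]]}' >/dev/null
python3 -m pendant '{"fingers":[0,0,0,0,0],"translation":[[-2.5,3.6,0.2],[-2.5,3.6,0.2],[0,3.7,0.7],[0,3.7,0.7],[0,3.7,0.7]],"turn":[[0,0,0],[0,0,0],[0,0,0],[0,0,0],[0,0,0]]}' >/dev/null
python3 -m pendant '{"fingers":[0,0,0,0,0],"translation":[[0,3.7,0.7],[0,0,0],[0,0,0],[0,0,0],[0,0,0]],"turn":[[0,0,0],[0,0,0],[0,0,0],[0,0,0],[0,0,0]]}' 
python3 plan.py 568 327 75 1.508
python3 - <<'E'
from h import *
W=cam("wrist"); cv2.imwrite("pics/w1.png",W["pixels"]); print(W["c"],W["R"].round(2).tolist())
E
```

```text
clock: 2.8
position: [567.0, 317.8, 155.3]
orientation: [3.141, -0.001, 1.504]
contact_force: [0.4, -0.5, -0.0]
width: 0.1
t 2.8 pos [567.  317.8 155.3] F [ 0.4 -0.5 -0. ] w 0.1
turn [ 0.001 -0.001 -0.004] shift cm after turn [0.93 0.04 8.03] now [0.92 0.03 8.03]
[571.92789039 394.27540958 332.63894765] [[1.0, -0.07, 0.0], [-0.06, -0.95, 0.3], [-0.02, -0.3, -0.96]]
```

View pics/w1.png

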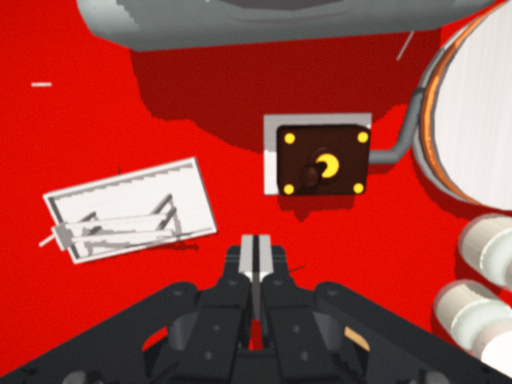

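The wrist picture shows the lever end at (310,180) and the pivot ring at (327,166). Box bolts are at (290,138), (363,137), (358,188) and (289,189). The rack bars run from the end plate at (62,236) up to about (178,215).

Run:
```python
from h import *
W=cam("wrist");o=lambda p:p[:2].round(0).tolist();print(W["fx"])
print("bolts",[o(onz(W,p,49)) for p in((290,138),(363,137),(358,188),(289,189))])
print("tip",onz(W,(310,179),95)); print("plate",[o(onz(W,p,3)) for p in((265,115),(371,113),(265,194))])
print("tray",[o(onz(W,p,12)) for p in((43,194),(193,158),(216,233),(76,263))])
print("fingers x at tip",[o(onz(W,p,156)) for p in((241,236),(272,236))])
```

```text
311.85109036706916
bolts [[601.0, 355.0], [667.0, 352.0], [664.0, 304.0], [598.0, 307.0]]
tip [610.90187931 328.4934167   95.        ]
plate [[581.0, 374.0], [689.0, 369.0], [576.0, 289.0]]
tray [[337.0, 308.0], [503.0, 336.0], [518.0, 250.0], [353.0, 223.0]]
fingers x at tip [[558.0, 312.0], [577.0, 310.0]]
```

```bash
python3 -m pendant '{"fingers":[0,0,0,0,0],"translation":[[1.0,0,1.5],[0,0,3],[0,0,3.5],[0,0,0],[0,0,0]],"turn":[[0,0,0],[0,0,0],[0,0,0],[0,0,0],[0,0,0]]}' 
python3 -m pendant '{"fingers":[0,0,0,0,0],"translation":[[0,1,0],[0,1,0],[0,0.5,0],[0,0.5,0],[0,0.5,0]],"turn":[[0,0,0],[0,0,0],[0,0,0],[0,0,0],[0,0,0]]}' 
python3 -m pendant '{"fingers":[0,0,0,0,0],"translation":[[0,0.5,0],[0,0.5,0],[0,0.5,0],[0,0.2,0],[0,0,0]],"turn":[[0,0,0],[0,0,0],[0,0,0],[0,0,0],[0,0,0]]}' 
python3 -m pendant '{"fingers":[0,0,0,0,0],"translation":[[0,0.2,0],[0,0.2,0],[0,0.1,0],[0,0,0],[0,0,0]],"turn":[[0,0,0],[0,0,0],[0,0,0],[0,0,0],[0,0,0]]}'
```

```text
clock: 3.4
position: [568.2, 327.7, 74.5]
orientation: [-3.141, 0.0, 1.502]
contact_force: [-0.1, -0.0, 0.7]
width: 0.2
clock: 3.9
position: [603.9, 324.9, 75.1]
orientation: [3.141, -0.0, 1.502]
contact_force: [0.3, 0.2, 0.2]
width: 0.5
clock: 4.4
position: [620.4, 323.6, 74.3]
orientation: [-3.141, 0.0, 1.502]
contact_force: [0.4, -0.9, -0.4]
width: 0.1
clock: 4.9
position: [625.2, 323.4, 74.5]
orientation: [-3.142, -0.0, 1.502]
contact_force: [0.3, 0.4, 0.0]
width: 0.0
```

```bash
python3 -m pendant '{"fingers":[0,0,0,0,0],"translation":[[0,0.1,0],[0,0.1,0],[0,0,0],[0,0,0],[0,0,0]],"turn":[[0,0,0],[0,0,0],[0,0,0],[0,0,0],[0,0,0]]}' |grep -E "posi|force"
python3 -m pendant '{"fingers":[0,0,0,0,0],"translation":[[0,0.1,0],[0,0.1,0],[0,0,0],[0,0,0],[0,0,0]],"turn":[[0,0,0],[0,0,0],[0,0,0],[0,0,0],[0,0,0]]}' |grep -E "posi|force"
python3 - <<'E'
from h import *
W=cam("wrist");S=cam("side");T=cam("top")
a=cv2.resize(W["pixels"][100:300,150:400],(750,600)); 
b=np.hstack([crop(S,185,110,235,160,"",8),crop(T,85,140,135,190,"",8)])[:,:800]
cv2.imwrite("pics/w2.png",np.vstack([cv2.resize(a,(400,320)),b[:280,:400]]) if 0 else np.hstack([cv2.resize(a,(400,400)),b[:,:400]]))
E
```

```text
position: [627.2, 323.2, 74.5]
contact_force: [1.0, 0.2, -0.5]
position: [629.2, 323.1, 74.5]
contact_force: [0.5, -0.7, 0.5]
```

View pics/w2.png

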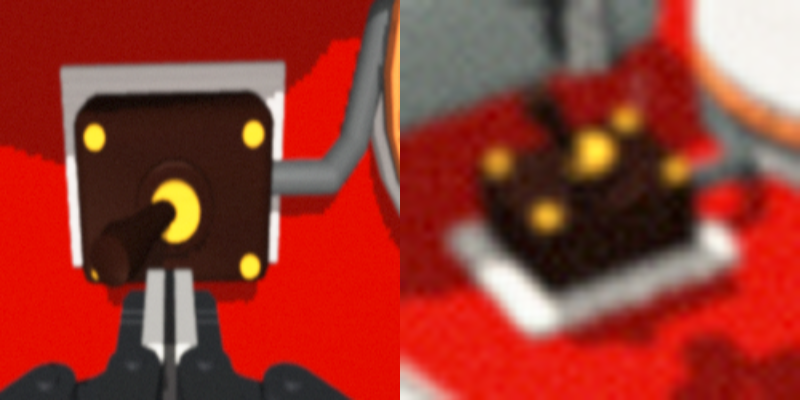

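The lever has not moved: it still leans -x at crop (110,250), and the fingers have gone past it at (168,270). I check the geometry.

Run:
```python
from h import *
W=cam("wrist");o=lambda p:p.round(0).tolist();f=lambda x,y:(150+x*.625,100+y*.5)
print(W["c"].round(0), r.read_state()["position"])
for z in (48,54):print("ring",z,o(onz(W,f(177,205),z)))
for z in (80,90,98):print("tip",z,o(onz(W,f(112,258),z)))
print("bolts",[o(onz(W,f(*p),49)) for p in((94,137),(253,133),(250,266))])
for z in (75,82):print("finger tip",z,o(onz(W,f(168,270),z)))
print("proj tcp",proj(W,r.read_state()["position"]))
for P in((607,330,93),(607,330,48),(632,329,54)):print(P,proj(W,P))
```

```text
[634. 400. 252.] [629.22779987 323.06297913  74.48240767]
ring 48 [633.0, 329.0, 48.0]
ring 54 [633.0, 331.0, 54.0]
tip 80 [608.0, 325.0, 80.0]
tip 90 [610.0, 329.0, 90.0]
tip 98 [611.0, 332.0, 98.0]
bolts [[600.0, 355.0, 49.0], [666.0, 352.0, 49.0], [664.0, 304.0, 49.0]]
finger tip 75 [628.0, 317.0, 75.0]
finger tip 82 [629.0, 320.0, 82.0]
proj tcp [255.52605984 225.52674825]
(607, 330, 93) [214.6583739  229.84873809]
(607, 330, 48) [222.79877477 202.99604578]
(632, 329, 54) [259.04264125 204.98004066]
```

Run:
```python
from h import *
S=cam("side");T=cam("top");W=cam("wrist")
p=r.read_state()["position"]
for n,d in(("S",S),("T",T),("W",W)):
  print(n,"tcp",proj(d,p).round(1),"pivot",proj(d,(632,329,48)).round(1),"tipON",proj(d,(607,330,98)).round(1),"tipOFF",proj(d,(656,328,98)).round(1))
a=crop(S,170,60,270,160,"",4)
b=crop(T,70,120,170,220,"",4)
cv2.imwrite("pics/w3.png",np.hstack([a,b]))
```

```text
S tcp [207.6 126.2] pivot [207.9 131.2] tipON [200.8 121.8] tipOFF [212.8 117.7]
T tcp [100.7 161.6] pivot [102.1 162.9] tipON [ 94.3 168.2] tipOFF [ 95.7 149.3]
W tcp [255.5 225.5] pivot [258.9 202.1] tipON [213.5 233.7] tipOFF [304.6 231.5]
```

View pics/w3.png

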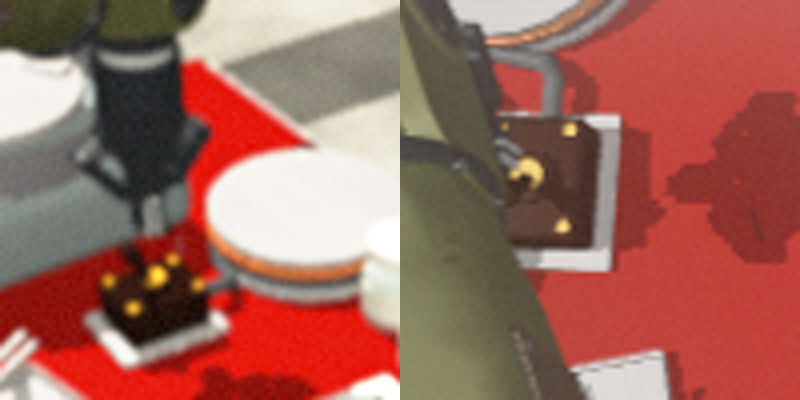

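Run:
```python
from h import *
S=cam("side");W=cam("wrist")
print("start tcp side px in 800 img",proj(S,(180.6,519.2,196))/0.64, "open -13:",proj(S,(180.6,519.2,209))/.64)
p=r.read_state()["position"]
for dz in(0,10,20,30,40):
  q=p+[0,0,dz]; print(dz,"S",proj(S,q).round(1),"W c",proj(W,q).round(1),"W +11",proj(W,q+[0,11,0]).round(1))
  print("   W width px for 20mm",(proj(W,q+[10,0,0])-proj(W,q-[10,0,0]))[0].round(1))
```

```text
start tcp side px in 800 img [ 79.64602802 174.22199773] open -13: [ 77.37282317 168.67753902]
0 S [207.6 126.2] W c [255.6 225.5] W +11 [254.4 208.8]
   W width px for 20mm 32.4
10 S [207.4 123.9] W c [255.6 232.4] W +11 [254.3 214.9]
   W width px for 20mm 34.1
20 S [207.3 121.5] W c [255.6 240. ] W +11 [254.2 221.6]
   W width px for 20mm 36.0
30 S [207.1 119.2] W c [255.6 248.4] W +11 [254.1 229.2]
   W width px for 20mm 38.1
40 S [206.9 116.8] W c [255.6 257.9] W +11 [254.1 237.7]
   W width px for 20mm 40.4
```

Run:
```python
import cv2,numpy as np
a=cv2.imread("pics/side0.png")[60:200,0:130]
b=cv2.imread("pics/w1.png")[215:384,180:340]
cv2.imwrite("pics/w4.png",np.hstack([cv2.resize(a,(371,400),interpolation=cv2.INTER_CUBIC),cv2.resize(b,(400,400))]))
```

```text
(no output)
```

View pics/w4.png

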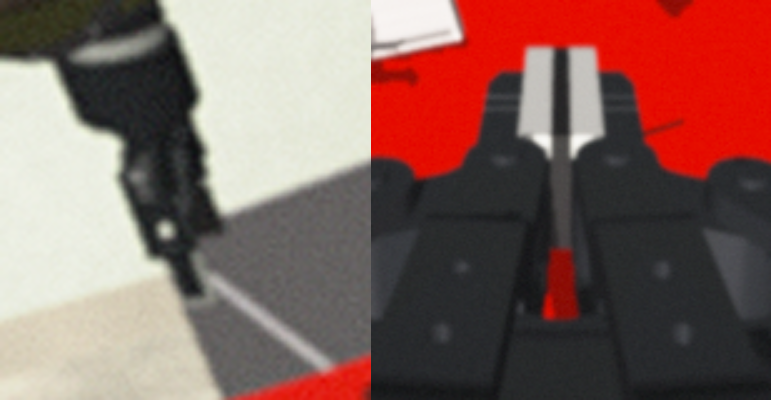

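The side and wrist pictures both put the shut fingertips about 25-40 mm higher than the reported TCP, so the fingers passed over the lever. I will check where the tips really end by touching the bare bench gently.

```bash
python3 -m pendant '{"fingers":[0,0,0,0,0],"translation":[[0,0,-4],[0,0,-2],[-3.5,-2.5,0],[-3.5,-2.5,0],[-3.5,-2.5,0]],"turn":[[0,0,0],[0,0,0],[0,0,0],[0,0,0],[0,0,0]]}' >/dev/null
python3 -m pendant '{"fingers":[0,0,0,0,0],"translation":[[-3.5,-2.5,0],[0,0,4.5],[0,0,4.5],[0,0,2.5],[0,0,0]],"turn":[[0,0,0],[0,0,0],[0,0,0],[0,0,0],[0,0,0]]}' |grep -E "posi|force"
python3 -m pendant '{"fingers":[0,0,0,0,0],"translation":[[0,0,0.2],[0,0,0.2],[0,0,0.2],[0,0,0.2],[0,0,0.1]],"turn":[[0,0,0],[0,0,0],[0,0,0],[0,0,0],[0,0,0]]}' |grep -E "posi|force"
python3 -m pendant '{"fingers":[0,0,0,0,0],"translation":[[0,0,0.1],[0,0,0.1],[0,0,0],[0,0,0],[0,0,0]],"turn":[[0,0,0],[0,0,0],[0,0,0],[0,0,0],[0,0,0]]}' |grep -E "posi|force"
```

```text
position: [518.0, 189.7, 16.5]
contact_force: [0.5, -0.7, 0.8]
position: [520.0, 190.3, 10.8]
contact_force: [0.8, -0.0, -0.3]
position: [519.9, 190.3, 8.5]
contact_force: [1.3, -0.7, 0.4]
```

```bash
python3 -m pendant '{"fingers":[0,0,0,0,0],"translation":[[0,0,0.2],[0,0,0.2],[0,0,0.2],[0,0,0],[0,0,0]],"turn":[[0,0,0],[0,0,0],[0,0,0],[0,0,0],[0,0,0]]}' |grep -E "posi|force"
python3 -m pendant '{"fingers":[0,0,0,0,0],"translation":[[0,0,0.1],[0,0,0.1],[0,0,0],[0,0,0],[0,0,0]],"turn":[[0,0,0],[0,0,0],[0,0,0],[0,0,0],[0,0,0]]}' |grep -E "posi|force"
python3 -m pendant '{"fingers":[0,0,0,0,0],"translation":[[0,0,0.1],[0,0,0.1],[0,0,0],[0,0,0],[0,0,0]],"turn":[[0,0,0],[0,0,0],[0,0,0],[0,0,0],[0,0,0]]}' |grep -E "posi|force"
python3 -c "
from h import *
S=cam('side');p=r.read_state()['position'];print(proj(S,p),proj(S,p+[0,0,35]))
x,y=proj(S,p).astype(int);cv2.imwrite('pics/w5.png',crop(S,x-40,y-50,x+40,y+10,'',6))"
```

```text
position: [519.8, 190.3, 2.4]
contact_force: [0.7, 0.0, 0.4]
position: [519.8, 190.3, 0.5]
contact_force: [-0.2, 0.1, 0.6]
position: [519.8, 190.3, -1.5]
contact_force: [-1.0, -0.3, -0.1]
[201.88068494 173.63892363] [201.09221857 165.89169602]
```

View pics/w5.png

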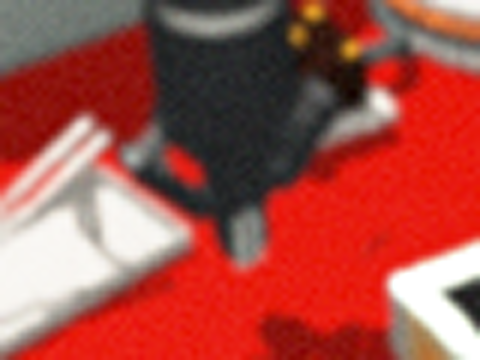

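The tip shows at pixel v≈167, but the reported TCP projects to 173.6 and there is no contact at z=-1.5. So the real tips sit well above the TCP. I continue down gently to find the offset.

```bash
python3 -c "
from rig import r;print(r.hold_point_z,[a for a in dir(r) if a[0]!='_'])"
python3 -m pendant '{"fingers":[0,0,0,0,0],"translation":[[0,0,0.2],[0,0,0.2],[0,0,0.2],[0,0,0.2],[0,0,0.2]],"turn":[[0,0,0],[0,0,0],[0,0,0],[0,0,0],[0,0,0]]}' |grep -E "posi|force"
python3 -m pendant '{"fingers":[0,0,0,0,0],"translation":[[0,0,0.1],[0,0,0.1],[0,0,0.1],[0,0,0.1],[0,0,0]],"turn":[[0,0,0],[0,0,0],[0,0,0],[0,0,0],[0,0,0]]}' |grep -E "posi|force"
python3 -m pendant '{"fingers":[0,0,0,0,0],"translation":[[0,0,0.1],[0,0,0.1],[0,0,0.1],[0,0,0],[0,0,0]],"turn":[[0,0,0],[0,0,0],[0,0,0],[0,0,0],[0,0,0]]}' |grep -E "posi|force"
```

```text
18.700000000000003 ['MotionError', 'hold_point_z', 'read_state', 'sign_off']
position: [519.8, 190.3, -11.8]
contact_force: [-0.2, -0.1, 0.3]
position: [519.8, 190.3, -15.6]
contact_force: [0.1, 1.5, -0.0]
position: [519.8, 190.3, -18.5]
contact_force: [0.3, -0.5, 0.4]
```

```bash
python3 -m pendant '{"fingers":[0,0,0,0,0],"translation":[[0,0,0.1],[0,0,0.1],[0,0,0],[0,0,0],[0,0,0]],"turn":[[0,0,0],[0,0,0],[0,0,0],[0,0,0],[0,0,0]]}' |grep -E "posi|force"
python3 -m pendant '{"fingers":[0,0,0,0,0],"translation":[[0,0,0.1],[0,0,0.1],[0,0,0],[0,0,0],[0,0,0]],"turn":[[0,0,0],[0,0,0],[0,0,0],[0,0,0],[0,0,0]]}' |grep -E "posi|force"
python3 -m pendant '{"fingers":[0,0,0,0,0],"translation":[[0,0,0.1],[0,0,0.1],[0,0,0],[0,0,0],[0,0,0]],"turn":[[0,0,0],[0,0,0],[0,0,0],[0,0,0],[0,0,0]]}' |grep -E "posi|force"
```

```text
position: [519.9, 190.3, -20.5]
contact_force: [0.1, 0.3, -0.2]
position: [519.8, 190.3, -22.5]
contact_force: [-0.5, -0.1, 0.1]
position: [519.9, 190.3, -24.5]
contact_force: [0.0, -0.1, -0.2]
```

```bash
python3 -m pendant '{"fingers":[0,0,0,0,0],"translation":[[0,0,0.1],[0,0,0.1],[0,0,0],[0,0,0],[0,0,0]],"turn":[[0,0,0],[0,0,0],[0,0,0],[0,0,0],[0,0,0]]}' |grep -E "posi|force"
python3 -m pendant '{"fingers":[0,0,0,0,0],"translation":[[0,0,0.1],[0,0,0.1],[0,0,0],[0,0,0],[0,0,0]],"turn":[[0,0,0],[0,0,0],[0,0,0],[0,0,0],[0,0,0]]}' |grep -E "posi|force"
python3 -m pendant '{"fingers":[0,0,0,0,0],"translation":[[0,0,0.1],[0,0,0.1],[0,0,0],[0,0,0],[0,0,0]],"turn":[[0,0,0],[0,0,0],[0,0,0],[0,0,0],[0,0,0]]}' |grep -E "posi|force"
```

```text
position: [519.8, 190.3, -26.5]
contact_force: [0.4, -0.5, -1.3]
position: [519.8, 190.3, -28.5]
contact_force: [-0.4, 0.6, -0.2]
position: [519.9, 190.3, -30.5]
contact_force: [0.2, 0.6, -0.1]
```

```bash
python3 -c "
from h import *
S=cam('side');T=cam('top');p=r.read_state()['position']
for d in (S,T): print([proj(d,p+[0,0,z]).round(1).tolist() for z in(0,20,40)])
x,y=proj(S,p).astype(int);u,v=proj(T,p).astype(int)
print(x,y,u,v)
cv2.imwrite('pics/w6.png',np.hstack([crop(S,x-33,y-45,x+33,y+15,'',6),crop(T,u-33,v-30,u+33,v+30,'',6)]))"
```

```text
[[202.5, 179.8], [202.1, 175.6], [201.6, 171.2]]
[[160.2, 206.7], [158.6, 205.9], [157.0, 205.1]]
202 179 160 206
```

View pics/w6.png

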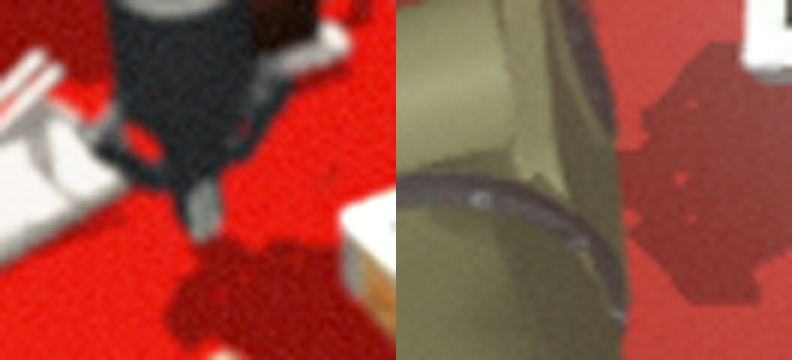

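The tip is at side (203,174), almost meeting its shadow, so contact should come within a few mm.

```bash
python3 -m pendant '{"fingers":[0,0,0,0,0],"translation":[[0,0,0.1],[0,0,0],[0,0,0.1],[0,0,0],[0,0,0]],"turn":[[0,0,0],[0,0,0],[0,0,0],[0,0,0],[0,0,0]]}' |grep -E "posi|force"
python3 -m pendant '{"fingers":[0,0,0,0,0],"translation":[[0,0,0.1],[0,0,0],[0,0,0.1],[0,0,0],[0,0,0]],"turn":[[0,0,0],[0,0,0],[0,0,0],[0,0,0],[0,0,0]]}' |grep -E "posi|force"
```

```text
position: [519.8, 190.3, -32.6]
contact_force: [-0.2, -0.1, 0.3]
position: [519.8, 190.3, -34.6]
contact_force: [-0.0, 0.8, -0.3]
```

```bash
python3 -m pendant '{"fingers":[0,0,0,0,0],"translation":[[0,0,0.1],[0,0,0],[0,0,0.1],[0,0,0],[0,0,0]],"turn":[[0,0,0],[0,0,0],[0,0,0],[0,0,0],[0,0,0]]}' |grep -E "posi|force"
python3 -m pendant '{"fingers":[0,0,0,0,0],"translation":[[0,0,0.1],[0,0,0],[0,0,0.1],[0,0,0],[0,0,0]],"turn":[[0,0,0],[0,0,0],[0,0,0],[0,0,0],[0,0,0]]}' |grep -E "posi|force"
```

```text
position: [520.0, 190.3, -34.8]
contact_force: [-11.4, -3.2, 23.6]
position: [520.2, 190.4, -34.9]
contact_force: [-23.3, -8.0, 51.3]
```

Contact came at reported z = -34.7, so the real fingertips are 35 mm short of the reported TCP. I use that offset from here on and go back for the toggle.

```bash
python3 -m pendant '{"fingers":[0,0,0,0,0],"translation":[[0,0,-3],[0,0,-4.5],[0,0,-4.5],[0,0,-3],[0,0,0]],"turn":[[0,0,0],[0,0,0],[0,0,0],[0,0,0],[0,0,0]]}' |grep -E "posi|force"
python3 plan.py 568 329 115 1.508
```

```text
position: [521.7, 190.9, 116.1]
contact_force: [-1.4, -0.3, -0.7]
t 17.0 pos [521.7 190.9 116.1] F [-1.4 -0.3 -0.7] w -0.2
turn [ 0.007 -0.003 -0.006] shift cm after turn [14.07  3.75  0.11] now [14.1   3.66  0.17]
```

```bash
python3 -m pendant '{"fingers":[0,0,0,0,0],"translation":[[3.5,0.9,0],[3.5,0.9,0],[3.5,0.9,0],[3.6,0.9,0],[0,0,0]],"turn":[[0,0,0],[0,0,0],[0,0,0],[0,0,0],[0,0,0]]}' |grep -E "posi|force"
python3 -m pendant '{"fingers":[0,0,0,0,0],"translation":[[0,0,2.5],[0,0,2.5],[0,0,2.5],[0,0,0],[0,0,0]],"turn":[[0,0,0],[0,0,0],[0,0,0],[0,0,0],[0,0,0]]}' |grep -E "posi|force"
python3 -m pendant '{"fingers":[0,0,0,0,0],"translation":[[0,1,0],[0,1,0],[0,0.5,0],[0,0.5,0],[0,0.5,0]],"turn":[[0,0,0],[0,0,0],[0,0,0],[0,0,0],[0,0,0]]}' |grep -E "posi|force"
python3 -m pendant '{"fingers":[0,0,0,0,0],"translation":[[0,0.5,0],[0,0.5,0],[0,0.5,0],[0,0.2,0],[0,0,0]],"turn":[[0,0,0],[0,0,0],[0,0,0],[0,0,0],[0,0,0]]}' |grep -E "posi|force"
```

```text
position: [565.3, 331.7, 109.8]
contact_force: [-0.3, -0.3, 0.3]
position: [565.4, 328.2, 36.6]
contact_force: [0.2, 0.1, 0.3]
position: [600.8, 326.0, 36.6]
contact_force: [-1.5, 0.5, 1.1]
position: [617.6, 324.8, 36.3]
contact_force: [0.6, 0.1, 0.1]
```

```bash
python3 -m pendant '{"fingers":[0,0,0,0,0],"translation":[[0,0.3,0],[0,0.2,0],[0,0.2,0],[0,0,0],[0,0,0]],"turn":[[0,0,0],[0,0,0],[0,0,0],[0,0,0],[0,0,0]]}' |grep -E "posi|force"
python3 -m pendant '{"fingers":[0,0,0,0,0],"translation":[[0,0.1,0],[0,0.1,0],[0,0,0],[0,0,0],[0,0,0]],"turn":[[0,0,0],[0,0,0],[0,0,0],[0,0,0],[0,0,0]]}' |grep -E "posi|force"
python3 - <<'E'
from h import *
W=cam("wrist"); cv2.imwrite("pics/w7.png",W["pixels"][80:280,150:400])
p=r.read_state()["position"];print("OFF tip",proj(W,(654,328,98))-[150,80],"ON",proj(W,(609,330,98))-[150,80])
E
```

```text
position: [624.5, 324.4, 36.5]
contact_force: [0.4, 0.7, -0.6]
position: [626.3, 324.3, 36.5]
contact_force: [-1.7, -0.3, -0.9]
OFF tip [170.4486865  191.58561758] ON [ 63.88262681 193.73293582]
```

View pics/w7.png

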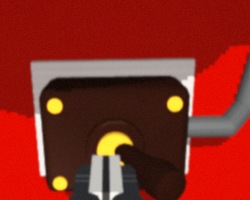

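The lever now leans +x with its tip at crop (168,185), against (170,192) predicted for OFF. I nudge 1 mm more, lift, and go above the crate.

```bash
python3 -m pendant '{"fingers":[0,0,0,0,0],"translation":[[0,0.1,0],[0,0.1,0],[0,0,0],[0,0,0],[0,-0.5,0]],"turn":[[0,0,0],[0,0,0],[0,0,0],[0,0,0],[0,0,0]]}' |grep -E "posi|force"
python3 -m pendant '{"fingers":[0,0,0,0,0],"translation":[[0,-0.5,-3],[0,0,-4],[0,0,-4],[0,0,-4],[0,0,0]],"turn":[[0,0,0],[0,0,0],[0,0,0],[0,0,0],[0,0,0]]}' |grep -E "posi|force"
python3 plan.py 635 -70 190 1.508
```

```text
position: [623.4, 324.5, 36.5]
contact_force: [-0.2, 0.1, -0.1]
position: [620.3, 325.6, 193.7]
contact_force: [-0.2, 0.1, -0.0]
t 21.1 pos [620.3 325.6 193.7] F [-0.2  0.1 -0. ] w 0.0
turn [ 0.01  -0.005 -0.006] shift cm after turn [-39.39   3.95   0.37] now [-39.36   4.19   0.22]
```

```bash
python3 -m pendant '{"fingers":[0,0,0,0,0],"translation":[[-4.9,0.5,0],[-4.9,0.5,0],[-4.9,0.5,0],[-4.9,0.5,0],[-4.9,0.5,0]],"turn":[[0,0,0],[0,0,0],[0,0,0],[0,0,0],[0,0,0]]}' >/dev/null
python3 -m pendant '{"fingers":[0,0,0,0,0],"translation":[[-4.9,0.5,0],[-4.9,0.5,0],[-4.9,0.5,0],[0,0,0],[0,0,0]],"turn":[[0,0,0],[0,0,0],[0,0,0],[0,0,0],[0,0,0]]}' |grep -E "posi|orie|force"
python3 plan.py 635 -70 190 1.508
python3 - <<'E'
from h import *
W=cam("wrist");cv2.imwrite("pics/w8.png",W["pixels"])
print(W["c"])
m=mask(W,(0,0,0),(180,255,90)); pts=[]
for c,st,l in blobs(m,300):
    P=onz(W,c,48)
    ct=cv2.findContours(l.astype(np.uint8),0,2)[0][0]; q=cv2.minAreaRect(ct); e=onz(W,q[0],48)
    print(c,st,P[:2].round(1),"rect",e[:2].round(1),[x.round() for x in q[1:2][0:1]] if 0 else q[2])
m=mask(W,(0,0,150),(180,75,255))
for c,st,l in blobs(m,2000): print("white",c,st)
# known prior to compare
import math
for i,(a,b) in enumerate([(-36,-72),(-36,0),(-36,72),(36,-72),(36,0),(36,72)]):
    y=-.063; print("prior",i+1,proj(W,(640+a*math.cos(y)-b*math.sin(y),-8+a*math.sin(y)+b*math.cos(y),48)).round(0))
E
```

```text
position: [631.2, -70.1, 186.2]
orientation: [3.141, 0.0, 1.5]
contact_force: [-0.1, 0.4, 0.3]
t 22.1 pos [631.2 -70.1 186.2] F [-0.1  0.4  0.3] w -0.0
turn [ 0.     0.    -0.008] shift cm after turn [ 0.03  0.38 -0.38] now [ 0.03  0.38 -0.38]
[636.47333297   6.5179941  363.50386972]
[218.   30.2] [ 188    0   60   62 3547] [606.3  65.2] rect [605.8  65. ] 90.0
[297.2  30.2] [ 269    0   59   62 3559] [678.4  60.2] rect [679.1  59.9] 0.0
[418.    8.3] [391   0  61  29 891] [786.9  70.4] rect [789.9  65.6] 90.0
[62.7 70.4] [  6  34  98  65 895] [456.3  41.3] rect [450.1  38.3] 54.32359313964844
[220.9 111.2] [ 193   85   55   54 2874] [601.6  -6.3] rect [600.7  -6.5] 90.0
[294.5 111.3] [ 268   85   55   54 2863] [673.6 -11.4] rect [674.1 -11.6] 0.0
[394.8 171.8] [ 363  143   69   55 2568] [775.6 -79.5] rect [775.4 -84.3] 53.84181594848633
[292.2 181.8] [ 268  159   51   47 2321] [668.9 -82.9] rect [669.7 -83.2] -0.0
[223.5 182.3] [ 198  160   51   46 2296] [596.9 -78.4] rect [596.4 -78.6] 90.0
[ 75.2 179.2] [  6 163  90  29 377] [442.5 -64.3] rect [417.  -68.5] 76.63978576660156
[247.7 331.6] [    0   231   512   153 45281] [ 607.6 -270.2] rect [ 619.7 -235.2] 90.0
[461.2 263.5] [ 434  240   56   49 2198] [ 857.9 -192.9] rect [ 858.3 -193.6] 90.0
white [257.6 116.8] [  169     0   179   223 17986]
white [458.   36.5] [ 386    0  126   84 4507]
white [43.7 60.8] [   0   33   93   58 2537]
white [487.4 127.4] [ 455   56   57  140 3965]
prior 1 [226. 181.]
prior 2 [223. 110.]
prior 3 [220.  29.]
prior 4 [295. 181.]
prior 5 [297. 110.]
prior 6 [299.  28.]
```

View pics/w8.png

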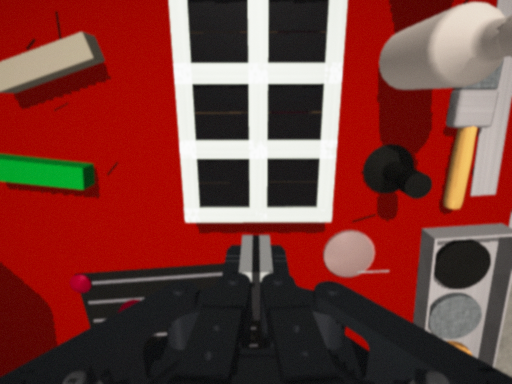

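The picture shows the crate holes at (223,182), (292,182), (221,111), (295,111) and two at the top edge. Their 72 mm spacing checks, giving cell 1 at (597.5,-78.3), an x vector of (72,-4.8) and a y vector of (4.6,72.1). I probe with a force guard between typed moves.

```bash
cat > ok <<'E'
#!/usr/bin/env python3
# prints depth of the tip below the deck and the force; fails if the vertical force exceeds 4 N
from rig import r; import sys
s=r.read_state(); p=s["position"]; f=s["contact_force"]; print("pos",p.round(1),"depth",round(15-p[2],1),"F",f.round(1)); sys.exit(abs(f[2])>float(sys.argv[1]) if len(sys.argv)>1 else abs(f[2])>4)
E
chmod +x ok
cat > cells.py <<'E'
import numpy as np
C={}
for i in range(6):
    C[i+1]=np.array([597.5,-78.3])+np.array([72,-4.8])*(i//3)+np.array([4.6,72.1])*(i%3)
if __name__=="__main__": print({k:v.round(1).tolist() for k,v in C.items()})
E
python3 cells.py; python3 plan.py 597.5 -78.3 20 1.506
python3 -m pendant '{"fingers":[0,0,0,0,0],"translation":[[-0.6,-3.4,2],[0,0,4.5],[0,0,4.5],[0,0,4],[0,0,0]],"turn":[[0,0,-0.006],[0,0,0],[0,0,0],[0,0,0],[0,0,0]]}' |grep -E "posi|orie|force"
python3 plan.py 597.5 -78.3 20 1.506
```

```text
{1: [597.5, -78.3], 2: [602.1, -6.2], 3: [606.7, 65.9], 4: [669.5, -83.1], 5: [674.1, -11.0], 6: [678.7, 61.1]}
t 22.1 pos [631.2 -68.8 186.3] F [ 0.1 -0.2 -0.7] w -0.0
turn [ 0.    -0.    -0.005] shift cm after turn [-1.16 -3.3  16.63] now [-1.18 -3.3  16.63]
position: [594.0, -70.7, 31.6]
orientation: [-3.133, -0.001, 1.51]
contact_force: [-0.2, 0.4, 0.5]
t 22.6 pos [594.  -70.7  31.6] F [-0.2  0.4  0.5] w 0.3
turn [-0.008 -0.001  0.004] shift cm after turn [-0.74  0.4   1.16] now [-0.74  0.4   1.15]
```

```bash
python3 -m pendant '{"fingers":[0,0,0,0,0],"translation":[[-0.6,0.3,0],[0,0,0],[0,0,0],[0,0,0],[0,0,0]],"turn":[[0,0,0],[0,0,0],[0,0,0],[0,0,0],[0,0,0]]}' |grep -E "posi|orie|force"
python3 plan.py 597.5 -78.3 20 1.506
```

```text
position: [599.8, -78.8, 37.3]
orientation: [3.14, 0.0, 1.508]
contact_force: [-0.7, -0.1, 0.1]
t 23.1 pos [599.8 -78.8  37.3] F [-0.7 -0.1  0.1] w -0.1
turn [0.001 0.    0.002] shift cm after turn [ 0.04 -0.23  1.73] now [ 0.04 -0.24  1.73]
```

```bash
P="python3 -m pendant"
python3 -m pendant '{"fingers":[0,0,0,0,0],"translation":[[0,-0.2,1],[0,0,0.7],[0,0,0.5],[0,0,0.3],[0,0,0.2]],"turn":[[0,0,0],[0,0,0],[0,0,0],[0,0,0],[0,0,0]]}' >/dev/null; ./ok && python3 -m pendant '{"fingers":[0,0,0,0,0],"translation":[[0,0,0],[0,0,0],[0,0,0.1],[0,0,0],[0,0,0]],"turn":[[0,0,0],[0,0,0],[0,0,0],[0,0,0],[0,0,0]]}' >/dev/null; ./ok && python3 -m pendant '{"fingers":[0,0,0,0,0],"translation":[[0,0,0.05],[0,0,0],[0,0,0.05],[0,0,0],[0,0,0]],"turn":[[0,0,0],[0,0,0],[0,0,0],[0,0,0],[0,0,0]]}' >/dev/null; ./ok && python3 -m pendant '{"fingers":[0,0,0,0,0],"translation":[[0,0,0.05],[0,0,0],[0,0,0.05],[0,0,0],[0,0,0]],"turn":[[0,0,0],[0,0,0],[0,0,0],[0,0,0],[0,0,0]]}' >/dev/null; ./ok && python3 -m pendant '{"fingers":[0,0,0,0,0],"translation":[[0,0,0.05],[0,0,0],[0,0,0.05],[0,0,0],[0,0,0]],"turn":[[0,0,0],[0,0,0],[0,0,0],[0,0,0],[0,0,0]]}' >/dev/null; ./ok
```

```text
pos [597.4 -78.7   9. ] depth 6.0 F [-0.1  0.3  0.3]
pos [597.4 -78.7   9. ] depth 6.0 F [-0.1  0.3  0.3]
pos [597.4 -78.7   9. ] depth 6.0 F [-0.1  0.3  0.3]
pos [597.4 -78.7   9. ] depth 6.0 F [-0.1  0.3  0.3]
pos [597.4 -78.7   9. ] depth 6.0 F [-0.1  0.3  0.3]False
False
False
False
False
```

```bash
sed -i 's/sys.exit(\(.*\))$/sys.exit(int(\1))/' ok; tail -1 ok
python3 -m pendant '{"fingers":[0,0,0,0,0],"translation":[[0,0,0.1],[0,0,0],[0,0,0.1],[0,0,0],[0,0,0]],"turn":[[0,0,0],[0,0,0],[0,0,0],[0,0,0],[0,0,0]]}' >/dev/null; ./ok && python3 -m pendant '{"fingers":[0,0,0,0,0],"translation":[[0,0,0.05],[0,0,0],[0,0,0.05],[0,0,0],[0,0,0]],"turn":[[0,0,0],[0,0,0],[0,0,0],[0,0,0],[0,0,0]]}' >/dev/null && ./ok && python3 -m pendant '{"fingers":[0,0,0,0,0],"translation":[[0,0,0.05],[0,0,0],[0,0,0.05],[0,0,0],[0,0,0]],"turn":[[0,0,0],[0,0,0],[0,0,0],[0,0,0],[0,0,0]]}' >/dev/null && ./ok && python3 -m pendant '{"fingers":[0,0,0,0,0],"translation":[[0,0,0.05],[0,0,0],[0,0,0.05],[0,0,0],[0,0,0]],"turn":[[0,0,0],[0,0,0],[0,0,0],[0,0,0],[0,0,0]]}' >/dev/null && ./ok
```

```text
s=r.read_state(); p=s["position"]; f=s["contact_force"]; print("pos",p.round(1),"depth",round(15-p[2],1),"F",f.round(1)); sys.exit(int(abs(f[2])>float(sys.argv[1]) if len(sys.argv)>1 else abs(f[2])>4))
pos [597.6 -78.7   7.6] depth 7.4 F [0.1 0.7 0.9]
pos [597.5 -78.7   6.5] depth 8.5 F [ 0.3  0.1 -0. ]
pos [597.5 -78.7   5.5] depth 9.5 F [0.7 0.5 1.1]
pos [597.5 -78.7   4.5] depth 10.5 F [0.1 0.2 0.2]
```

```bash
python3 -m pendant '{"fingers":[0,0,0,0,0],"translation":[[0,0,0.05],[0,0,0],[0,0,0.05],[0,0,0],[0,0,0]],"turn":[[0,0,0],[0,0,0],[0,0,0],[0,0,0],[0,0,0]]}' >/dev/null; ./ok && python3 -m pendant '{"fingers":[0,0,0,0,0],"translation":[[0,0,0.05],[0,0,0],[0,0,0.05],[0,0,0],[0,0,0]],"turn":[[0,0,0],[0,0,0],[0,0,0],[0,0,0],[0,0,0]]}' >/dev/null && ./ok && python3 -m pendant '{"fingers":[0,0,0,0,0],"translation":[[0,0,0.05],[0,0,0],[0,0,0.05],[0,0,0],[0,0,0]],"turn":[[0,0,0],[0,0,0],[0,0,0],[0,0,0],[0,0,0]]}' >/dev/null && ./ok && python3 -m pendant '{"fingers":[0,0,0,0,0],"translation":[[0,0,0.05],[0,0,0],[0,0,0.1],[0,0,0],[0,0,0]],"turn":[[0,0,0],[0,0,0],[0,0,0],[0,0,0],[0,0,0]]}' >/dev/null && ./ok && python3 -m pendant '{"fingers":[0,0,0,0,0],"translation":[[0,0,0.1],[0,0,0.1],[0,0,0.2],[0,0,0],[0,0,0]],"turn":[[0,0,0],[0,0,0],[0,0,0],[0,0,0],[0,0,0]]}' >/dev/null && ./ok &&
python3 -m pendant '{"fingers":[0,0,0,0,0],"translation":[[0,0,0.2],[0,0,0.2],[0,0,0.2],[0,0,0],[0,0,0]],"turn":[[0,0,0],[0,0,0],[0,0,0],[0,0,0],[0,0,0]]}' >/dev/null && ./ok
```

```text
pos [597.5 -78.7   3.5] depth 11.5 F [-0.2 -0.1  0.4]
pos [597.5 -78.7   2.4] depth 12.6 F [0.7 0.1 0.9]
pos [597.5 -78.7   1.5] depth 13.5 F [ 0.6 -0.8  0.2]
pos [ 5.975e+02 -7.870e+01 -1.000e-01] depth 15.1 F [ 0.6  0.5 -0.1]
pos [597.4 -78.7  -4.2] depth 19.2 F [-0.3 -1.  -0.2]
pos [597.4 -78.7 -10.2] depth 25.2 F [-0.7  0.6 -0.5]
```

Cell 1 is empty: the fingers went 25 mm below the deck with no resistance. Next is cell 2.

```bash
python3 -m pendant '{"fingers":[0,0,0,0,0],"translation":[[0,0,-1.5],[0,0,-2],[0,0,0],[0,0,0],[0,0,0]],"turn":[[0,0,0],[0,0,0],[0,0,0],[0,0,0],[0,0,0]]}' >/dev/null;./ok; python3 -m pendant '{"fingers":[0,0,0,0,0],"translation":[[3.6,0,0],[3.6,0,0],[0,0,0],[0,0,0],[0,0,0]],"turn":[[0,0,0],[0,0,0],[0,0,0],[0,0,0],[0,0,0]]}' >/dev/null;./ok; python3 -m pendant '{"fingers":[0,0,0,0,0],"translation":[[0,0,0.5],[0,0,0.5],[0,0,0.5],[0,0,0.2],[0,0,0]],"turn":[[0,0,0],[0,0,0],[0,0,0],[0,0,0],[0,0,0]]}' >/dev/null;
./ok && python3 -m pendant '{"fingers":[0,0,0,0,0],"translation":[[0,0,0.05],[0,0,0],[0,0,0.05],[0,0,0],[0,0,0]],"turn":[[0,0,0],[0,0,0],[0,0,0],[0,0,0],[0,0,0]]}' >/dev/null && ./ok && python3 -m pendant '{"fingers":[0,0,0,0,0],"translation":[[0,0,0.05],[0,0,0],[0,0,0.05],[0,0,0],[0,0,0]],"turn":[[0,0,0],[0,0,0],[0,0,0],[0,0,0],[0,0,0]]}' >/dev/null && ./ok && python3 -m pendant '{"fingers":[0,0,0,0,0],"translation":[[0,0,0.05],[0,0,0],[0,0,0.05],[0,0,0],[0,0,0]],"turn":[[0,0,0],[0,0,0],[0,0,0],[0,0,0],[0,0,0]]}' >/dev/null && ./ok && python3 -m pendant '{"fingers":[0,0,0,0,0],"translation":[[0,0,0.05],[0,0,0],[0,0,0.05],[0,0,0],[0,0,0]],"turn":[[0,0,0],[0,0,0],[0,0,0],[0,0,0],[0,0,0]]}' >/dev/null && ./ok && python3 -m pendant '{"fingers":[0,0,0,0,0],"translation":[[0,0,0.05],[0,0,0],[0,0,0.05],[0,0,0],[0,0,0]],"turn":[[0,0,0],[0,0,0],[0,0,0],[0,0,0],[0,0,0]]}' >/dev/null && ./ok && python3 -m pendant '{"fingers":[0,0,0,0,0],"translation":[[0,0,0.05],[0,0,0],[0,0,0.05],[0,0,0],[0,0,0]],"turn":[[0,0,0],[0,0,0],[0,0,0],[0,0,0],[0,0,0]]}' >/dev/null && ./ok && python3 -m pendant '{"fingers":[0,0,0,0,0],"translation":[[0,0,0.05],[0,0,0],[0,0,0.05],[0,0,0],[0,0,0]],"turn":[[0,0,0],[0,0,0],[0,0,0],[0,0,0],[0,0,0]]}' >/dev/null && ./ok && python3 -m pendant '{"fingers":[0,0,0,0,0],"translation":[[0,0,0.05],[0,0,0.1],[0,0,0.1],[0,0,0.1],[0,0,0]],"turn":[[0,0,0],[0,0,0],[0,0,0],[0,0,0],[0,0,0]]}' >/dev/null && ./ok
```

```text
pos [597.2 -78.6  24.6] depth -9.6 F [-0.3 -0.3 -0.2]
pos [601.8  -7.5  24.6] depth -9.6 F [-0.3  0.4 -0.2]
pos [601.8  -7.    7.5] depth 7.5 F [-0.1 -1.2 -0.4]
pos [602.1  -6.8   7.1] depth 7.9 F [ 0.5 -0.7  0.1]
pos [602.   -6.9   6. ] depth 9.0 F [0.3 0.5 0.4]
pos [602.   -6.9   4.9] depth 10.1 F [0.5 0.1 0.8]
pos [602.   -6.8   3.9] depth 11.1 F [-0.7 -0.7  0.4]
pos [602.   -6.8   3. ] depth 12.0 F [-0.5  0.9  0. ]
pos [602.   -6.8   2. ] depth 13.0 F [ 0.8 -0.4  0.2]
pos [602.   -6.8   1. ] depth 14.0 F [0.1 0.2 0.3]
pos [602.   -6.8  -2.7] depth 17.7 F [ 0.7  0.5 -0.1]
```

Cell 2 is empty. Next is cell 3.

```bash
python3 -m pendant '{"fingers":[0,0,0,0,0],"translation":[[0,0,-1.2],[0,0,-1.5],[0,0,0],[0,0,0],[0,0,0]],"turn":[[0,0,0],[0,0,0],[0,0,0],[0,0,0],[0,0,0]]}' >/dev/null;./ok; python3 -m pendant '{"fingers":[0,0,0,0,0],"translation":[[3.6,0,0],[3.6,0,0],[0,0,0],[0,0,0],[0,0,0]],"turn":[[0,0,0],[0,0,0],[0,0,0],[0,0,0],[0,0,0]]}' >/dev/null;./ok; python3 -m pendant '{"fingers":[0,0,0,0,0],"translation":[[0,0,0.5],[0,0,0.5],[0,0,0.5],[0,0,0.2],[0,0,0]],"turn":[[0,0,0],[0,0,0],[0,0,0],[0,0,0],[0,0,0]]}' >/dev/null;
./ok && python3 -m pendant '{"fingers":[0,0,0,0,0],"translation":[[0,0,0.05],[0,0,0],[0,0,0.05],[0,0,0],[0,0,0]],"turn":[[0,0,0],[0,0,0],[0,0,0],[0,0,0],[0,0,0]]}' >/dev/null && ./ok && python3 -m pendant '{"fingers":[0,0,0,0,0],"translation":[[0,0,0.05],[0,0,0],[0,0,0.05],[0,0,0],[0,0,0]],"turn":[[0,0,0],[0,0,0],[0,0,0],[0,0,0],[0,0,0]]}' >/dev/null && ./ok && python3 -m pendant '{"fingers":[0,0,0,0,0],"translation":[[0,0,0.05],[0,0,0],[0,0,0.05],[0,0,0],[0,0,0]],"turn":[[0,0,0],[0,0,0],[0,0,0],[0,0,0],[0,0,0]]}' >/dev/null && ./ok && python3 -m pendant '{"fingers":[0,0,0,0,0],"translation":[[0,0,0.05],[0,0,0],[0,0,0.05],[0,0,0],[0,0,0]],"turn":[[0,0,0],[0,0,0],[0,0,0],[0,0,0],[0,0,0]]}' >/dev/null && ./ok && python3 -m pendant '{"fingers":[0,0,0,0,0],"translation":[[0,0,0.05],[0,0,0],[0,0,0.05],[0,0,0],[0,0,0]],"turn":[[0,0,0],[0,0,0],[0,0,0],[0,0,0],[0,0,0]]}' >/dev/null && ./ok && python3 -m pendant '{"fingers":[0,0,0,0,0],"translation":[[0,0,0.05],[0,0,0],[0,0,0.05],[0,0,0],[0,0,0]],"turn":[[0,0,0],[0,0,0],[0,0,0],[0,0,0],[0,0,0]]}' >/dev/null && ./ok && python3 -m pendant '{"fingers":[0,0,0,0,0],"translation":[[0,0,0.05],[0,0,0],[0,0,0.05],[0,0,0],[0,0,0]],"turn":[[0,0,0],[0,0,0],[0,0,0],[0,0,0],[0,0,0]]}' >/dev/null && ./ok && python3 -m pendant '{"fingers":[0,0,0,0,0],"translation":[[0,0,0.05],[0,0,0.1],[0,0,0.1],[0,0,0.1],[0,0,0]],"turn":[[0,0,0],[0,0,0],[0,0,0],[0,0,0],[0,0,0]]}' >/dev/null && ./ok
```

```text
pos [601.8  -6.8  24.3] depth -9.3 F [ 0.2 -0.6 -0.1]
pos [606.4  64.3  24.2] depth -9.2 F [ 0.2 -0.  -0.2]
pos [606.3  64.9   7. ] depth 8.0 F [-0.8  0.8  1.3]
pos [606.7  65.1   6.6] depth 8.4 F [0.9 0.4 1.6]
pos [606.6  65.    5.5] depth 9.5 F [-0.3  0.4  0.1]
pos [606.6  65.    4.5] depth 10.5 F [ 0.6 -0.4  0.4]
pos [606.6  65.    3.4] depth 11.6 F [1.1 0.2 0.7]
pos [606.6  65.    2.4] depth 12.6 F [0.7 0.2 0.8]
pos [606.6  65.    1.5] depth 13.5 F [-0.2  0.3 -0.3]
pos [6.066e+02 6.500e+01 5.000e-01] depth 14.5 F [-0.2 -0.7  1.1]
pos [606.5  65.   -3.2] depth 18.2 F [ 0.9 -0.3  0.2]
```

Cell 3 is empty, so one of 4, 5 and 6 must be empty too. Next is cell 6.

```bash
python3 -m pendant '{"fingers":[0,0,0,0,0],"translation":[[0,0,-1.2],[0,0,-1.5],[0,0,0],[0,0,0],[0,0,0]],"turn":[[0,0,0],[0,0,0],[0,0,0],[0,0,0],[0,0,0]]}' >/dev/null;./ok; python3 -m pendant '{"fingers":[0,0,0,0,0],"translation":[[0.05,3.6,0],[0,3.6,0],[0,0,0],[0,0,0],[0,0,0]],"turn":[[0,0,0],[0,0,0],[0,0,0],[0,0,0],[0,0,0]]}' >/dev/null;./ok; python3 -m pendant '{"fingers":[0,0,0,0,0],"translation":[[0,0,0.5],[0,0,0.5],[0,0,0.5],[0,0,0.2],[0,0,0]],"turn":[[0,0,0],[0,0,0],[0,0,0],[0,0,0],[0,0,0]]}' >/dev/null;
./ok && python3 -m pendant '{"fingers":[0,0,0,0,0],"translation":[[0,0,0.05],[0,0,0],[0,0,0.05],[0,0,0],[0,0,0]],"turn":[[0,0,0],[0,0,0],[0,0,0],[0,0,0],[0,0,0]]}' >/dev/null && ./ok && python3 -m pendant '{"fingers":[0,0,0,0,0],"translation":[[0,0,0.05],[0,0,0],[0,0,0.05],[0,0,0],[0,0,0]],"turn":[[0,0,0],[0,0,0],[0,0,0],[0,0,0],[0,0,0]]}' >/dev/null && ./ok && python3 -m pendant '{"fingers":[0,0,0,0,0],"translation":[[0,0,0.05],[0,0,0],[0,0,0.05],[0,0,0],[0,0,0]],"turn":[[0,0,0],[0,0,0],[0,0,0],[0,0,0],[0,0,0]]}' >/dev/null && ./ok && python3 -m pendant '{"fingers":[0,0,0,0,0],"translation":[[0,0,0.05],[0,0,0],[0,0,0.05],[0,0,0],[0,0,0]],"turn":[[0,0,0],[0,0,0],[0,0,0],[0,0,0],[0,0,0]]}' >/dev/null && ./ok && python3 -m pendant '{"fingers":[0,0,0,0,0],"translation":[[0,0,0.05],[0,0,0],[0,0,0.05],[0,0,0],[0,0,0]],"turn":[[0,0,0],[0,0,0],[0,0,0],[0,0,0],[0,0,0]]}' >/dev/null && ./ok && python3 -m pendant '{"fingers":[0,0,0,0,0],"translation":[[0,0,0.05],[0,0,0],[0,0,0.05],[0,0,0],[0,0,0]],"turn":[[0,0,0],[0,0,0],[0,0,0],[0,0,0],[0,0,0]]}' >/dev/null && ./ok && python3 -m pendant '{"fingers":[0,0,0,0,0],"translation":[[0,0,0.05],[0,0,0],[0,0,0.05],[0,0,0],[0,0,0]],"turn":[[0,0,0],[0,0,0],[0,0,0],[0,0,0],[0,0,0]]}' >/dev/null && ./ok && python3 -m pendant '{"fingers":[0,0,0,0,0],"translation":[[0,0,0.05],[0,0,0.1],[0,0,0.1],[0,0,0.1],[0,0,0]],"turn":[[0,0,0],[0,0,0],[0,0,0],[0,0,0],[0,0,0]]}' >/dev/null && ./ok
```

```text
pos [606.4  65.   23.8] depth -8.8 F [ 0.1 -0.6  0.2]
pos [677.5  61.1  23.4] depth -8.4 F [-0.4 -0.   0.3]
pos [678.3  61.    6.8] depth 8.2 F [-0.7 -0.3  1.3]
pos [678.5  61.1   6.4] depth 8.6 F [-2.2  0.5  6. ]
```

Cell 6 is taken: 6 N at 8.6 mm depth. Next is cell 5.

```bash
python3 -m pendant '{"fingers":[0,0,0,0,0],"translation":[[0,0,-0.5],[0,0,-1.2],[0,0,0],[0,0,0],[0,0,0]],"turn":[[0,0,0],[0,0,0],[0,0,0],[0,0,0],[0,0,0]]}' >/dev/null;./ok; python3 -m pendant '{"fingers":[0,0,0,0,0],"translation":[[-3.6,0,0],[-3.6,0,0],[0,0,0],[0,0,0],[0,0,0]],"turn":[[0,0,0],[0,0,0],[0,0,0],[0,0,0],[0,0,0]]}' >/dev/null;./ok; python3 -m pendant '{"fingers":[0,0,0,0,0],"translation":[[0,0,0.5],[0,0,0.5],[0,0,0.3],[0,0,0.1],[0,0,0]],"turn":[[0,0,0],[0,0,0],[0,0,0],[0,0,0],[0,0,0]]}' >/dev/null;
./ok && python3 -m pendant '{"fingers":[0,0,0,0,0],"translation":[[0,0,0.05],[0,0,0],[0,0,0.05],[0,0,0],[0,0,0]],"turn":[[0,0,0],[0,0,0],[0,0,0],[0,0,0],[0,0,0]]}' >/dev/null && ./ok && python3 -m pendant '{"fingers":[0,0,0,0,0],"translation":[[0,0,0.05],[0,0,0],[0,0,0.05],[0,0,0],[0,0,0]],"turn":[[0,0,0],[0,0,0],[0,0,0],[0,0,0],[0,0,0]]}' >/dev/null && ./ok && python3 -m pendant '{"fingers":[0,0,0,0,0],"translation":[[0,0,0.05],[0,0,0],[0,0,0.05],[0,0,0],[0,0,0]],"turn":[[0,0,0],[0,0,0],[0,0,0],[0,0,0],[0,0,0]]}' >/dev/null && ./ok && python3 -m pendant '{"fingers":[0,0,0,0,0],"translation":[[0,0,0.05],[0,0,0],[0,0,0.05],[0,0,0],[0,0,0]],"turn":[[0,0,0],[0,0,0],[0,0,0],[0,0,0],[0,0,0]]}' >/dev/null && ./ok && python3 -m pendant '{"fingers":[0,0,0,0,0],"translation":[[0,0,0.05],[0,0,0],[0,0,0.05],[0,0,0],[0,0,0]],"turn":[[0,0,0],[0,0,0],[0,0,0],[0,0,0],[0,0,0]]}' >/dev/null && ./ok && python3 -m pendant '{"fingers":[0,0,0,0,0],"translation":[[0,0,0.05],[0,0,0],[0,0,0.05],[0,0,0],[0,0,0]],"turn":[[0,0,0],[0,0,0],[0,0,0],[0,0,0],[0,0,0]]}' >/dev/null && ./ok && python3 -m pendant '{"fingers":[0,0,0,0,0],"translation":[[0,0,0.05],[0,0,0],[0,0,0.05],[0,0,0],[0,0,0]],"turn":[[0,0,0],[0,0,0],[0,0,0],[0,0,0],[0,0,0]]}' >/dev/null && ./ok && python3 -m pendant '{"fingers":[0,0,0,0,0],"translation":[[0,0,0.05],[0,0,0.1],[0,0,0.1],[0,0,0.1],[0,0,0]],"turn":[[0,0,0],[0,0,0],[0,0,0],[0,0,0],[0,0,0]]}' >/dev/null && ./ok
```

```text
pos [678.3  61.   22.7] depth -7.7 F [-0.9 -0.2  0.3]
pos [673.9 -10.   22.8] depth -7.8 F [ 0.  -0.3  0.3]
pos [673.8 -10.7   8.8] depth 6.2 F [0.2 0.5 1. ]
pos [674.  -10.9   8. ] depth 7.0 F [ 0.2 -0.2  1.1]
pos [673.9 -10.9   7. ] depth 8.0 F [-0.8  0.  -0.1]
pos [674.1 -10.8   6.4] depth 8.6 F [-0.8  1.   5.1]
```

Cell 5 is taken (5 N), so cells 1 to 4 are empty. Next I go over the mat to refine the finial positions with the wrist camera overhead.

```bash
python3 -m pendant '{"fingers":[0,0,0,0,0],"translation":[[0,0,-2],[0,0,-4],[0,0,-4],[0,0,-4],[0,0,-4]],"turn":[[0,0,0],[0,0,0],[0,0,0],[0,0,0],[0,0,0]]}' |grep posi
python3 plan.py 500 -343 190 1.508
```

```text
position: [673.6, -10.9, 187.4]
t 45.1 pos [673.6 -10.9 187.4] F [0.2 0.6 0. ] w -0.2
turn [-0.  0. -0.] shift cm after turn [-34.23 -15.24  -0.26] now [-34.24 -15.24  -0.25]
```

```bash
cat > fin.py <<'E'
from h import *
W=cam("wrist"); m=mask(W,(160,110,40),(178,255,255))
print("cam",W["c"].round(0))
for c,st,l in blobs(m,300):
    ct=max(cv2.findContours(l.astype(np.uint8),0,1)[0],key=cv2.contourArea)
    print(c,st,"axis z45",onz(W,c,45)[:2].round(1),"bbox c z60",onz(W,(st[0]+st[2]/2-.5,st[1]+st[3]/2-.5),60)[:2].round(1))
E
python3 -m pendant '{"fingers":[0,0,0,0,0],"translation":[[-4.2,-1.9,0],[-4.2,-1.9,0],[-4.2,-1.9,0],[-4.2,-1.9,0],[-4.2,-1.9,0]],"turn":[[0,0,0],[0,0,0],[0,0,0],[0,0,0],[0,0,0]]}' |grep posi
python3 -m pendant '{"fingers":[70,70,70,70,70],"translation":[[-4.2,-1.9,0],[-4.2,-1.9,0],[-4.2,-1.9,0],[-0.6,0,0],[0,0,0]],"turn":[[0,0,0],[0,0,0],[0,0,0],[0,0,0],[0,0,0]]}' |grep posi
python3 fin.py
python3 -m pendant '{"fingers":[70,70,70,70,70],"translation":[[-3.5,0,0],[-3.5,0,0],[-3.2,0,0],[0,0,0],[0,0,0]],"turn":[[0,0,0],[0,0,0],[0,0,0],[0,0,0],[0,0,0]]}' |grep -E "posi|wid"
python3 fin.py
```

```text
position: [564.7, -215.9, 185.9]
position: [500.1, -343.6, 185.7]
cam [ 505. -267.  363.]
[141.3  51.1] [127  36  29  31 672] axis z45 [ 400.7 -221. ] bbox c z60 [ 405.4 -223. ]
[298.7  88.1] [ 273   64   52   50 1984] axis z45 [ 547.1 -263.2] bbox c z60 [ 544.9 -263.8]
[200.5  98.3] [ 174   74   54   49 2047] axis z45 [ 451.2 -266.6] bbox c z60 [ 453.7 -266.3]
[305.9 191.6] [ 282  163   49   58 2075] axis z45 [ 552.4 -368.6] bbox c z60 [ 550.3 -363.7]
[216.  197.7] [ 193  169   46   59 2047] axis z45 [ 455.9 -369.3] bbox c z60 [ 457.7 -364.8]
position: [495.0, -443.3, 185.4]
width: 60.0
cam [ 500. -367.  363.]
[202.3   8. ] [178   0  46  21 662] axis z45 [ 456.2 -288.9] bbox c z60 [ 456.5 -294. ]
[310.3  92.8] [ 284   69   54   48 2066] axis z45 [ 552.8 -367.8] bbox c z60 [ 550.5 -367.5]
[210.3 100. ] [ 185   76   52   48 1945] axis z45 [ 455.2 -368.6] bbox c z60 [ 457.5 -368.1]
```

Finials refined at A (546,-263.5), B (452,-266.5), C (552,-368) and D (456,-368.5). I pick C first.

```bash
python3 plan.py 551.5 -368 110 1.508
python3 -m pendant '{"fingers":[70,70,70,70,70],"translation":[[3.9,2.5,2],[3.9,2.6,2.5],[0,0,1.5],[0,0,1.5],[0,0,0]],"turn":[[0,0,0],[0,0,0],[0,0,0],[0,0,0],[0,0,0]]}' |grep posi
python3 plan.py 551.5 -368 16 1.508
```

```text
t 46.7 pos [ 495.1 -442.9  185.7] F [-0.4 -0.   0.8] w 59.5
turn [-0.    -0.001  0.001] shift cm after turn [7.83 5.16 7.57] now [7.82 5.17 7.57]
position: [547.4, -371.5, 110.7]
t 47.2 pos [ 547.4 -371.5  110.7] F [ 0.2  0.3 -0.6] w 59.5
turn [-0.003 -0.002  0.   ] shift cm after turn [0.37 0.38 9.47] now [0.36 0.41 9.47]
```

```bash
python3 -m pendant '{"fingers":[70,70,70,70,70],"translation":[[0,0,0],[0,0,2],[0,0,3],[0,0,3],[0,0,1.4]],"turn":[[0,0,0],[0,0,0],[0,0,0],[0,0,0],[0,0,0]]}' |grep -E "posi|force"
python3 -m pendant '{"fingers":[70,70,30,30,30],"translation":[[0,0,0],[0,0,0],[0,0,0],[0,0,0],[0,0,0]],"turn":[[0,0,0],[0,0,0],[0,0,0],[0,0,0],[0,0,0]]}' 25 |grep -E "posi|force|wid"
python3 -m pendant '{"fingers":[30,30,30,30,30],"translation":[[0,0,0],[0,0,0],[0,0,0],[0,0,0],[0,0,0]],"turn":[[0,0,0],[0,0,0],[0,0,0],[0,0,0],[0,0,0]]}' 25 |grep -E "posi|force|wid"
python3 - <<'E'
from h import *
W=cam("wrist");cv2.imwrite("pics/w9.png",np.hstack([W["pixels"][100:300,150:400]]))
E
```

```text
position: [547.3, -372.6, 17.1]
contact_force: [0.4, 0.4, 0.0]
position: [549.0, -372.9, 20.4]
contact_force: [0.7, -0.2, 6.0]
width: 35.4
position: [549.1, -372.9, 20.4]
contact_force: [1.5, 0.1, 6.2]
width: 35.2
```

View pics/w9.png

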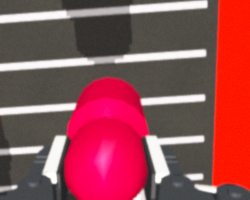

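The grip is on the head (width 35), but the rows were clipped and the hand is about 5 mm short in y. I reopen, centre and grip again.

```bash
python3 -m pendant '{"fingers":[70,70,70,70,70],"translation":[[0,0,0],[0,0,0],[0,0,0],[0.3,0.1,0],[0.2,0.1,0]],"turn":[[0,0,0],[0,0,0],[0,0,0],[0,0,0],[0,0,0]]}' 25 |grep -E "posi|force|wid"
python3 -m pendant '{"fingers":[70,70,30,30,30],"translation":[[0,0,0],[0,0,0],[0,0,0],[0,0,0],[0,0,0]],"turn":[[0,0,0],[0,0,0],[0,0,0],[0,0,0],[0,0,0]]}' 25 |grep -E "posi|force|wid"
python3 -m pendant '{"fingers":[30,30,30,30,30],"translation":[[0,0,0],[0,0,0],[0,0,0],[0,0,0],[0,0,0]],"turn":[[0,0,0],[0,0,0],[0,0,0],[0,0,0],[0,0,0]]}' 40 |grep -E "posi|force|wid"
python3 -m pendant '{"fingers":[30,30,30,30,30],"translation":[[0,0,-0.5],[0,0,-0.5],[0,0,-1],[0,0,0],[0,0,0]],"turn":[[0,0,0],[0,0,0],[0,0,0],[0,0,0],[0,0,0]]}' |grep -E "posi|force|wid"
```

```text
position: [550.5, -367.2, 18.5]
contact_force: [0.2, 0.1, 0.1]
width: 59.5
position: [550.6, -367.6, 18.8]
contact_force: [0.3, 0.0, 0.0]
width: 35.2
position: [550.6, -367.5, 18.8]
contact_force: [1.0, -0.1, 2.1]
width: 34.9
position: [550.5, -367.5, 39.0]
contact_force: [0.1, -0.8, -2.2]
width: 34.7
```

```bash
python3 -m pendant '{"fingers":[30,30,30,30,30],"translation":[[0,0,-2],[0,0,-3],[0,0,-3],[0,0,-1],[0,0,0]],"turn":[[0,0,0],[0,0,0],[0,0,0],[0,0,0],[0,0,0]]}' |grep -E "posi|force|wid"
python3 plan.py 669.5 -83.1 125 1.508
```

```text
position: [550.8, -367.7, 129.5]
contact_force: [-0.3, -1.4, -2.7]
width: 35.0
t 51.2 pos [ 550.8 -367.7  129.5] F [-0.3 -1.4 -2.7] w 35.0
turn [ 0.002  0.001 -0.   ] shift cm after turn [29.15 10.06  0.45] now [29.15 10.05  0.43]
```

```bash
python3 -m pendant '{"fingers":[30,30,30,30,30],"translation":[[3,1,0],[4.4,1.5,0],[4.4,1.5,0],[4.4,1.5,0],[4.4,1.5,0]],"turn":[[0,0,0],[0,0,0],[0,0,0],[0,0,0],[0,0,0]]}' |grep -E "posi|force|wid"
python3 -m pendant '{"fingers":[30,30,30,30,30],"translation":[[4.4,1.5,0],[3,1,0],[1.2,0.6,0],[0,0,0],[0,0,0]],"turn":[[0,0,0],[0,0,0],[0,0,0],[0,0,0],[0,0,0]]}' |grep -E "posi|force|wid"
python3 plan.py 669.5 -83.1 65 1.508
```

```text
position: [633.0, -164.3, 126.2]
contact_force: [0.4, -0.3, -1.9]
width: 34.7
position: [669.1, -83.4, 127.4]
contact_force: [-0.4, -0.4, -1.0]
width: 34.6
t 52.2 pos [669.1 -83.4 127.4] F [-0.4 -0.4 -1. ] w 34.6
turn [-0.002  0.    -0.001] shift cm after turn [0.03 0.04 6.24] now [0.03 0.05 6.24]
```

```bash
python3 -m pendant '{"fingers":[30,30,30,30,30],"translation":[[0.03,0.04,1.5],[0,0,2],[0,0,1.5],[0,0,0.5],[0,0,0]],"turn":[[0,0,0],[0,0,0],[0,0,0],[0,0,0],[0,0,0]]}' >/dev/null; ./ok 6 && python3 -m pendant '{"fingers":[30,30,30,30,30],"translation":[[0,0,0.2],[0,0,0.2],[0,0,0.2],[0,0,0.2],[0,0,0.2]],"turn":[[0,0,0],[0,0,0],[0,0,0],[0,0,0],[0,0,0]]}' >/dev/null; ./ok 6 && python3 -m pendant '{"fingers":[30,30,30,30,30],"translation":[[0,0,0.2],[0,0,0.2],[0,0,0.2],[0,0,0.2],[0,0,0.2]],"turn":[[0,0,0],[0,0,0],[0,0,0],[0,0,0],[0,0,0]]}' >/dev/null; ./ok 6 && python3 -m pendant '{"fingers":[30,30,30,30,30],"translation":[[0,0,0.2],[0,0,0.2],[0,0,0.2],[0,0,0.2],[0,0,0.2]],"turn":[[0,0,0],[0,0,0],[0,0,0],[0,0,0],[0,0,0]]}' >/dev/null; ./ok 6 && python3 -m pendant '{"fingers":[30,30,30,30,30],"translation":[[0,0,0.2],[0,0,0.2],[0,0,0.2],[0,0,0.2],[0,0,0.2]],"turn":[[0,0,0],[0,0,0],[0,0,0],[0,0,0],[0,0,0]]}' >/dev/null; ./ok 6
```

```text
pos [669.6 -82.6  72.6] depth -57.6 F [ 0.5 -0.1 -1.5]
pos [670.2 -82.1  63.7] depth -48.7 F [ 0.2 -0.7 -0.3]
pos [670.1 -82.2  53.5] depth -38.5 F [-0.   0.5 -0.4]
pos [670.  -82.1  43.4] depth -28.4 F [-0.7 -0.6 -0.8]
pos [670.  -82.1  33.4] depth -18.4 F [ 0.7 -0.1 -0.7]
```

```bash
python3 -m pendant '{"fingers":[30,30,30,30,30],"translation":[[-0.05,0,0.2],[0,0,0.2],[0,0,0.2],[0,0,0.2],[0,0,0.1]],"turn":[[0,0,0],[0,0,0],[0,0,0],[0,0,0],[0,0,0]]}' >/dev/null; ./ok 4 && python3 -m pendant '{"fingers":[30,30,30,30,30],"translation":[[0,0,0.05],[0,0,0],[0,0,0.05],[0,0,0],[0,0,0]],"turn":[[0,0,0],[0,0,0],[0,0,0],[0,0,0],[0,0,0]]}' >/dev/null; ./ok 4 && python3 -m pendant '{"fingers":[30,30,30,30,30],"translation":[[0,0,0.05],[0,0,0],[0,0,0.05],[0,0,0],[0,0,0]],"turn":[[0,0,0],[0,0,0],[0,0,0],[0,0,0],[0,0,0]]}' >/dev/null; ./ok 4 && python3 -m pendant '{"fingers":[30,30,30,30,30],"translation":[[0,0,0.05],[0,0,0],[0,0,0.05],[0,0,0],[0,0,0]],"turn":[[0,0,0],[0,0,0],[0,0,0],[0,0,0],[0,0,0]]}' >/dev/null; ./ok 4 && python3 -m pendant '{"fingers":[30,30,30,30,30],"translation":[[0,0,0.05],[0,0,0],[0,0,0.05],[0,0,0],[0,0,0]],"turn":[[0,0,0],[0,0,0],[0,0,0],[0,0,0],[0,0,0]]}' >/dev/null; ./ok 4
```

```text
pos [670.  -82.6  24.4] depth -9.4 F [-0.4  0.7 -0.9]
pos [670.1 -82.6  23.7] depth -8.7 F [-0.2 -0.4 -2. ]
pos [670.2 -82.7  22.9] depth -7.9 F [ 0.7 -0.1  2.5]
pos [670.4 -82.7  22.7] depth -7.7 F [-1.6  0.8  9.3]
pos [670.4 -82.7  22.7] depth -7.7 F [-1.6  0.8  9.3]
```

It is on the floor at TCP z 23, 4 mm above its mat value as expected. I ease off, release and lift.

```bash
python3 -m pendant '{"fingers":[30,60,60,60,60],"translation":[[0,0,-0.05],[0,0,0],[0,0,0],[0,0,0],[0,0,0]],"turn":[[0,0,0],[0,0,0],[0,0,0],[0,0,0],[0,0,0]]}' |grep -E "posi|force|wid"
python3 -m pendant '{"fingers":[60,60,60,60,60],"translation":[[0,0,-0.5],[0,0,-2.5],[0,0,-4],[0,0,-3],[0,0,-1]],"turn":[[0,0,0],[0,0,0],[0,0,0],[0,0,0],[0,0,0]]}' |grep -E "posi|force|wid"
python3 plan.py 546 -263.5 125 1.508
```

```text
position: [670.0, -82.6, 22.0]
contact_force: [0.1, 0.5, -0.1]
width: 51.6
position: [671.3, -82.8, 136.5]
contact_force: [0.3, -0.6, -0.5]
width: 51.2
t 57.8 pos [671.3 -82.8 136.5] F [ 0.3 -0.6 -0.5] w 51.2
turn [ 0.006  0.001 -0.   ] shift cm after turn [-18.82 -11.37   1.15] now [-18.82 -11.38   1.1 ]
```

```bash
python3 -m pendant '{"fingers":[60,60,70,70,70],"translation":[[-3.7,-2.2,0],[-3.7,-2.2,0],[-3.7,-2.2,0],[-3.7,-2.3,0],[-3.7,-2.3,0]],"turn":[[0,0,0],[0,0,0],[0,0,0],[0,0,0],[0,0,0]]}' |grep -E "posi|force|wid"
python3 -m pendant '{"fingers":[70,70,70,70,70],"translation":[[-0.3,-0.2,0],[0,0,0],[0,0,1],[0,0,0],[0,0,0]],"turn":[[0,0,0],[0,0,0],[0,0,0],[0,0,0],[0,0,0]]}' |grep -E "posi|force|wid"
python3 plan.py 546 -263.5 18.8 1.508
```

```text
position: [545.2, -261.3, 131.7]
contact_force: [1.0, 0.5, 0.2]
width: 59.4
position: [544.7, -262.0, 121.4]
contact_force: [0.9, 0.3, 0.2]
width: 59.5
t 58.8 pos [ 544.7 -262.   121.4] F [0.9 0.3 0.2] w 59.5
turn [-0.001 -0.001  0.001] shift cm after turn [-0.14  0.13 10.26] now [-0.15  0.15 10.26]
```

```bash
python3 -m pendant '{"fingers":[70,70,70,70,70],"translation":[[-0.14,0.14,1],[0,0,3],[0,0,3.5],[0,0,2],[0,0,0.7]],"turn":[[0,0,0],[0,0,0],[0,0,0],[0,0,0],[0,0,0]]}' |grep -E "posi|force|wid"
python3 -m pendant '{"fingers":[70,70,30,30,30],"translation":[[0,0,0],[0,0,0],[0,0,0],[0,0,0],[0,0,0]],"turn":[[0,0,0],[0,0,0],[0,0,0],[0,0,0],[0,0,0]]}' 25 |grep -E "posi|force|wid"
python3 -m pendant '{"fingers":[30,30,30,30,30],"translation":[[0,0,0],[0,0,0],[0,0,0],[0,0,0],[0,0,0]],"turn":[[0,0,0],[0,0,0],[0,0,0],[0,0,0],[0,0,0]]}' 40 |grep -E "posi|force|wid"
```

```text
position: [544.8, -263.7, 17.3]
contact_force: [0.1, 0.6, -0.6]
width: 59.8
position: [546.4, -264.9, 21.4]
contact_force: [0.5, -0.4, 6.4]
width: 34.9
position: [546.4, -264.9, 21.4]
contact_force: [0.2, 0.9, 6.8]
width: 34.8
```

```bash
python3 -m pendant '{"fingers":[30,30,30,30,30],"translation":[[0,0,-0.5],[0,0,-2],[0,0,-3.5],[0,0,-3.5],[0,0,-1.5]],"turn":[[0,0,0],[0,0,0],[0,0,0],[0,0,0],[0,0,0]]}' |grep -E "posi|force|wid"
python3 plan.py 597.5 -79.4 125 1.508
```

```text
position: [546.6, -265.0, 133.6]
contact_force: [0.5, 0.0, -1.8]
width: 34.9
t 60.8 pos [ 546.6 -265.   133.6] F [ 0.5  0.  -1.8] w 34.9
turn [ 0.004  0.002 -0.   ] shift cm after turn [18.84  3.91  0.86] now [18.85  3.91  0.84]
```

```bash
python3 -m pendant '{"fingers":[30,30,30,30,30],"translation":[[3.5,0.7,0],[4.3,0.9,0],[4.3,0.9,0],[4.3,0.9,0],[2.4,0.5,0]],"turn":[[0,0,0],[0,0,0],[0,0,0],[0,0,0],[0,0,0]]}' |grep -E "posi|force|wid"
python3 -m pendant '{"fingers":[30,30,30,30,30],"translation":[[0,0,2],[0,0,2.5],[0,0,1],[0,0,0],[0,0,0]],"turn":[[0,0,0],[0,0,0],[0,0,0],[0,0,0],[0,0,0]]}' |grep -E "posi|force|wid"
python3 plan.py 597.5 -79.4 36 1.508
```

```text
position: [596.6, -76.3, 129.2]
contact_force: [-0.2, -0.6, -1.4]
width: 34.7
position: [596.7, -79.6, 75.7]
contact_force: [-1.2, 0.3, -0.7]
width: 34.6
t 61.8 pos [596.7 -79.6  75.7] F [-1.2  0.3 -0.7] w 34.6
turn [ 0.     0.    -0.001] shift cm after turn [0.03 0.08 3.97] now [0.03 0.07 3.97]
```

```bash
python3 -m pendant '{"fingers":[30,30,30,30,30],"translation":[[0.03,0.07,0.2],[0,0,0.2],[0,0,0.2],[0,0,0.2],[0,0,0.2]],"turn":[[0,0,0],[0,0,0],[0,0,0],[0,0,0],[0,0,0]]}' >/dev/null; ./ok 6 && python3 -m pendant '{"fingers":[30,30,30,30,30],"translation":[[0,0,0.2],[0,0,0.2],[0,0,0.2],[0,0,0.2],[0,0,0.2]],"turn":[[0,0,0],[0,0,0],[0,0,0],[0,0,0],[0,0,0]]}' >/dev/null; ./ok 6 && python3 -m pendant '{"fingers":[30,30,30,30,30],"translation":[[0,0,0.2],[0,0,0.2],[0,0,0.2],[0,0,0.2],[0,0,0.2]],"turn":[[0,0,0],[0,0,0],[0,0,0],[0,0,0],[0,0,0]]}' >/dev/null; ./ok 6 && python3 -m pendant '{"fingers":[30,30,30,30,30],"translation":[[0,0,0.2],[0,0,0.2],[0,0,0.2],[0,0,0.2],[0,0,0.1]],"turn":[[0,0,0],[0,0,0],[0,0,0],[0,0,0],[0,0,0]]}' >/dev/null; ./ok 6 && python3 -m pendant '{"fingers":[30,30,30,30,30],"translation":[[0,0,0.2],[0,0,0.2],[0,0,0.2],[0,0,0],[0,0,0]],"turn":[[0,0,0],[0,0,0],[0,0,0],[0,0,0],[0,0,0]]}' >/dev/null; ./ok 6
```

```text
pos [597.3 -79.2  65.1] depth -50.1 F [-0.7  0.7  0.6]
pos [597.2 -79.1  55. ] depth -40.0 F [-0.5 -0.1 -0.2]
pos [597.2 -79.1  44.9] depth -29.9 F [-0.3 -0.3 -0.7]
pos [597.1 -79.1  35.9] depth -20.9 F [ 0.2 -0.7 -1.5]
pos [597.1 -79.1  30. ] depth -15.0 F [-1.  -0.5 -2.8]
```

```bash
./ok 3 && python3 -m pendant '{"fingers":[30,30,30,30,30],"translation":[[0,0,0.1],[0,0,0.05],[0,0,0.05],[0,0,0],[0,0,0]],"turn":[[0,0,0],[0,0,0],[0,0,0],[0,0,0],[0,0,0]]}' >/dev/null; ./ok 3 && python3 -m pendant '{"fingers":[30,30,30,30,30],"translation":[[0,0,0.05],[0,0,0],[0,0,0.05],[0,0,0],[0,0,0]],"turn":[[0,0,0],[0,0,0],[0,0,0],[0,0,0],[0,0,0]]}' >/dev/null; ./ok 3 && python3 -m pendant '{"fingers":[30,30,30,30,30],"translation":[[0,0,0.05],[0,0,0],[0,0,0.05],[0,0,0],[0,0,0]],"turn":[[0,0,0],[0,0,0],[0,0,0],[0,0,0],[0,0,0]]}' >/dev/null; ./ok 3 && python3 -m pendant '{"fingers":[30,30,30,30,30],"translation":[[0,0,0.05],[0,0,0],[0,0,0.05],[0,0,0],[0,0,0]],"turn":[[0,0,0],[0,0,0],[0,0,0],[0,0,0],[0,0,0]]}' >/dev/null; ./ok 3 && python3 -m pendant '{"fingers":[30,30,30,30,30],"translation":[[0,0,0.05],[0,0,0],[0,0,0.05],[0,0,0],[0,0,0]],"turn":[[0,0,0],[0,0,0],[0,0,0],[0,0,0],[0,0,0]]}' >/dev/null; ./ok 3
```

```text
pos [597.1 -79.1  30. ] depth -15.0 F [-1.  -0.5 -2.8]
pos [597.2 -79.1  28.1] depth -13.1 F [-0.2 -0.  -1. ]
pos [597.2 -79.1  27.1] depth -12.1 F [ 0.8 -0.1 -1.6]
pos [597.2 -79.1  26.1] depth -11.1 F [ 0.3  0.1 -1.8]
pos [597.4 -79.1  25.4] depth -10.4 F [-0.8 -0.2  3.7]
pos [597.4 -79.1  25.4] depth -10.4 F [-0.8 -0.2  3.7]
```

It is on the floor at 25.5, as predicted. I release and fetch B.

```bash
python3 -m pendant '{"fingers":[60,60,60,60,60],"translation":[[0,0,0],[0,0,0],[0,0,0],[0,0,0],[0,0,0]],"turn":[[0,0,0],[0,0,0],[0,0,0],[0,0,0],[0,0,0]]}' |grep -E "posi|force|wid"
python3 -m pendant '{"fingers":[60,60,60,60,60],"translation":[[0,0,-0.5],[0,0,-2.5],[0,0,-4],[0,0,-3],[0,0,0]],"turn":[[0,0,0],[0,0,0],[0,0,0],[0,0,0],[0,0,0]]}' |grep -E "posi|force|wid"
python3 plan.py 453 -266.5 125 1.508
```

```text
position: [597.2, -79.1, 25.1]
contact_force: [-0.4, -0.5, 0.2]
width: 51.3
position: [599.2, -79.5, 130.2]
contact_force: [0.2, 0.2, 1.2]
width: 51.3
t 67.2 pos [599.2 -79.5 130.2] F [0.2 0.2 1.2] w 51.3
turn [ 0.008  0.001 -0.   ] shift cm after turn [-19.58 -13.41   0.52] now [-19.58 -13.41   0.44]
```

```bash
python3 -m pendant '{"fingers":[60,60,70,70,70],"translation":[[-3.9,-2.6,0],[-3.9,-2.6,0],[-3.9,-2.6,0],[-3.9,-2.6,0],[-3.9,-2.6,0]],"turn":[[0,0,0],[0,0,0],[0,0,0],[0,0,0],[0,0,0]]}' |grep -E "posi|force|wid"
python3 -m pendant '{"fingers":[70,70,70,70,70],"translation":[[-0.1,-0.2,0],[0,0,0],[0,0,0],[0,0,0],[0,0,0]],"turn":[[0,0,0],[0,0,0],[0,0,0],[0,0,0],[0,0,0]]}' |grep -E "posi|force|wid"
python3 plan.py 453 -266.5 20 1.508
```

```text
position: [453.7, -266.7, 124.9]
contact_force: [1.4, -0.7, -0.7]
width: 59.8
position: [453.7, -265.6, 125.0]
contact_force: [0.5, -0.2, 1.0]
width: 59.9
t 68.2 pos [ 453.7 -265.6  125. ] F [ 0.5 -0.2  1. ] w 59.9
turn [-0.    -0.     0.001] shift cm after turn [-0.09 -0.06 10.5 ] now [-0.09 -0.06 10.5 ]
```

```bash
python3 -m pendant '{"fingers":[70,70,70,70,70],"translation":[[-0.09,-0.06,1],[0,0,3],[0,0,3.5],[0,0,2],[0,0,0.9]],"turn":[[0,0,0],[0,0,0],[0,0,0],[0,0,0],[0,0,0]]}' |grep -E "posi|force|wid"
python3 -m pendant '{"fingers":[70,70,30,30,30],"translation":[[0,0,0],[0,0,0],[0,0,0],[0,0,0],[0,0,0]],"turn":[[0,0,0],[0,0,0],[0,0,0],[0,0,0],[0,0,0]]}' 25 |grep -E "posi|force|wid"
python3 -m pendant '{"fingers":[30,30,30,30,30],"translation":[[0,0,0],[0,0,0],[0,0,0],[0,0,0],[0,0,0]],"turn":[[0,0,0],[0,0,0],[0,0,0],[0,0,0],[0,0,0]]}' 40 |grep -E "posi|force|wid"
python3 -m pendant '{"fingers":[30,30,30,30,30],"translation":[[0,0,-0.5],[0,0,-2],[0,0,-3.5],[0,0,-3.5],[0,0,-1.5]],"turn":[[0,0,0],[0,0,0],[0,0,0],[0,0,0],[0,0,0]]}' |grep -E "posi|force|wid"
python3 plan.py 602.1 -6.2 125 1.508
```

```text
position: [451.5, -266.4, 18.6]
contact_force: [0.0, 1.3, -0.1]
width: 59.9
position: [453.0, -267.7, 22.2]
contact_force: [-1.9, -0.8, 4.9]
width: 35.1
position: [453.0, -267.7, 22.3]
contact_force: [-1.7, 0.1, 6.7]
width: 34.9
position: [453.3, -267.8, 134.8]
contact_force: [-0.5, 0.1, -1.9]
width: 34.6
t 70.2 pos [ 453.3 -267.8  134.8] F [-0.5  0.1 -1.9] w 34.6
turn [ 0.004  0.002 -0.   ] shift cm after turn [27.04 13.21  0.98] now [27.05 13.2   0.97]
```

```bash
python3 -m pendant '{"fingers":[30,30,30,30,30],"translation":[[3,1.5,0],[4.2,2.1,0],[4.2,2.1,0],[4.2,2.1,0],[4.2,2.1,0]],"turn":[[0,0,0],[0,0,0],[0,0,0],[0,0,0],[0,0,0]]}' |grep -E "posi|force|wid"
python3 -m pendant '{"fingers":[30,30,30,30,30],"translation":[[4.2,2.1,0],[2.9,1.2,0],[0,0,0],[0,0,0],[0,0,0]],"turn":[[0,0,0],[0,0,0],[0,0,0],[0,0,0],[0,0,0]]}' |grep -E "posi|force|wid"
python3 plan.py 602.1 -7.4 72 1.508
```

```text
position: [564.4, -74.1, 131.7]
contact_force: [-0.4, -0.5, -1.3]
width: 34.5
position: [600.8, -7.9, 131.3]
contact_force: [-0.1, -0.2, -2.4]
width: 34.7
t 71.2 pos [600.8  -7.9 131.3] F [-0.1 -0.2 -2.4] w 34.7
turn [-0.     0.    -0.001] shift cm after turn [0.06 0.13 5.93] now [0.06 0.13 5.93]
```

```bash
python3 -m pendant '{"fingers":[30,30,30,30,30],"translation":[[0.05,0.13,1.5],[0,0,2.5],[0,0,1.5],[0,0,0.4],[0,0,0]],"turn":[[0,0,0],[0,0,0],[0,0,0],[0,0,0],[0,0,0]]}' >/dev/null; ./ok 6 && python3 -m pendant '{"fingers":[30,30,30,30,30],"translation":[[0,0,0.2],[0,0,0.2],[0,0,0.2],[0,0,0.2],[0,0,0.2]],"turn":[[0,0,0],[0,0,0],[0,0,0],[0,0,0],[0,0,0]]}' >/dev/null; ./ok 6 && python3 -m pendant '{"fingers":[30,30,30,30,30],"translation":[[0,0,0.2],[0,0,0.2],[0,0,0.2],[0,0,0.2],[0,0,0.2]],"turn":[[0,0,0],[0,0,0],[0,0,0],[0,0,0],[0,0,0]]}' >/dev/null; ./ok 6 && python3 -m pendant '{"fingers":[30,30,30,30,30],"translation":[[0,0,0.2],[0,0,0.2],[0,0,0.2],[0,0,0.2],[0,0,0.2]],"turn":[[0,0,0],[0,0,0],[0,0,0],[0,0,0],[0,0,0]]}' >/dev/null; ./ok 6 && python3 -m pendant '{"fingers":[30,30,30,30,30],"translation":[[0,0,0.2],[0,0,0.2],[0,0,0.2],[0,0,0.2],[0,0,0.1]],"turn":[[0,0,0],[0,0,0],[0,0,0],[0,0,0],[0,0,0]]}' >/dev/null; ./ok 6 && python3 -m pendant '{"fingers":[30,30,30,30,30],"translation":[[0,0,0.2],[0,0,0.1],[0,0,0],[0,0,0],[0,0,0]],"turn":[[0,0,0],[0,0,0],[0,0,0],[0,0,0],[0,0,0]]}' >/dev/null; ./ok 6
```

```text
pos [602.3  -7.   71.6] depth -56.6 F [ 0.6  0.3 -0.7]
pos [602.7  -6.7  62.3] depth -47.3 F [ 0.6 -0.6  0.4]
pos [602.5  -6.7  51.9] depth -36.9 F [ 0.5 -0.1  0.5]
pos [602.5  -6.7  42. ] depth -27.0 F [-0.2 -0.8 -1.1]
pos [602.4  -6.7  32.9] depth -17.9 F [-0.6  0.2 -1. ]
pos [602.4  -6.7  30.1] depth -15.1 F [-0.4 -0.6 -2.6]
```

```bash
./ok 3 && python3 -m pendant '{"fingers":[30,30,30,30,30],"translation":[[0,0,0.1],[0,0,0.1],[0,0,0.05],[0,0,0],[0,0,0]],"turn":[[0,0,0],[0,0,0],[0,0,0],[0,0,0],[0,0,0]]}' >/dev/null; ./ok 3 && python3 -m pendant '{"fingers":[30,30,30,30,30],"translation":[[0,0,0.05],[0,0,0],[0,0,0.05],[0,0,0],[0,0,0]],"turn":[[0,0,0],[0,0,0],[0,0,0],[0,0,0],[0,0,0]]}' >/dev/null; ./ok 3 && python3 -m pendant '{"fingers":[30,30,30,30,30],"translation":[[0,0,0.05],[0,0,0],[0,0,0.05],[0,0,0],[0,0,0]],"turn":[[0,0,0],[0,0,0],[0,0,0],[0,0,0],[0,0,0]]}' >/dev/null; ./ok 3 && python3 -m pendant '{"fingers":[30,30,30,30,30],"translation":[[0,0,0.05],[0,0,0],[0,0,0.05],[0,0,0],[0,0,0]],"turn":[[0,0,0],[0,0,0],[0,0,0],[0,0,0],[0,0,0]]}' >/dev/null; ./ok 3
```

```text
pos [602.4  -6.7  30.1] depth -15.1 F [-0.4 -0.6 -2.6]
pos [602.5  -6.7  27.6] depth -12.6 F [-0.4  0.4 -1.8]
pos [602.5  -6.7  26.6] depth -11.6 F [ 0.1  0.  -1.6]
pos [602.7  -6.7  26.4] depth -11.4 F [-3.3  0.2  7.5]
pos [602.7  -6.7  26.4] depth -11.4 F [-3.3  0.2  7.5]
```

```bash
python3 -m pendant '{"fingers":[60,60,60,60,60],"translation":[[0,0,-0.05],[0,0,0],[0,0,0],[0,0,0],[0,0,0]],"turn":[[0,0,0],[0,0,0],[0,0,0],[0,0,0],[0,0,0]]}' |grep -E "posi|force|wid"
python3 -m pendant '{"fingers":[60,60,60,60,60],"translation":[[0,0,-0.5],[0,0,-2.5],[0,0,-4],[0,0,-3],[0,0,0]],"turn":[[0,0,0],[0,0,0],[0,0,0],[0,0,0],[0,0,0]]}' |grep -E "posi|force|wid"
python3 -m pendant '{"fingers":[60,60,70,70,70],"translation":[[-4.6,-1.5,0],[-4.6,-1.5,0],[-4.6,-1.5,0],[-4.6,-1.5,0],[-4.6,-1.5,0]],"turn":[[0,0,0],[0,0,0],[0,0,0],[0,0,0],[0,0,0]]}' >/dev/null
python3 -m pendant '{"fingers":[70,70,70,70,70],"translation":[[-4.6,-1.5,0],[-4.6,-1.5,0],[-4.6,-1.5,0],[-0.2,-0.2,0],[0,0,0]],"turn":[[0,0,0],[0,0,0],[0,0,0],[0,0,0],[0,0,0]]}' |grep -E "posi|force|wid"
python3 plan.py 457 -368.3 20 1.508
```

```text
position: [602.5, -6.7, 26.0]
contact_force: [0.1, -0.1, -1.1]
width: 50.9
position: [604.4, -6.8, 131.2]
contact_force: [0.6, -0.5, 1.3]
width: 51.5
position: [456.6, -369.0, 125.6]
contact_force: [1.4, -0.4, -0.2]
width: 59.2
t 77.8 pos [ 456.6 -369.   125.6] F [ 1.4 -0.4 -0.2] w 59.2
turn [-0.001 -0.001 -0.002] shift cm after turn [ 0.07  0.03 10.56] now [ 0.06  0.04 10.56]
```

```bash
python3 -m pendant '{"fingers":[70,70,70,70,70],"translation":[[0.1,0,1],[0,0,3],[0,0,3.5],[0,0,2],[0,0,0.9]],"turn":[[0,0,0],[0,0,0],[0,0,0],[0,0,0],[0,0,0]]}' |grep -E "posi|force|wid"
python3 -m pendant '{"fingers":[70,70,30,30,30],"translation":[[0,0,0],[0,0,0],[0,0,0],[0,0,0],[0,0,0]],"turn":[[0,0,0],[0,0,0],[0,0,0],[0,0,0],[0,0,0]]}' 25 |grep -E "posi|force|wid"
python3 -m pendant '{"fingers":[30,30,30,30,30],"translation":[[0,0,0],[0,0,0],[0,0,0],[0,0,0],[0,0,0]],"turn":[[0,0,0],[0,0,0],[0,0,0],[0,0,0],[0,0,0]]}' 40 |grep -E "posi|force|wid"
python3 -m pendant '{"fingers":[30,30,30,30,30],"translation":[[0,0,-0.5],[0,0,-2],[0,0,-3.5],[0,0,-3.5],[0,0,-1.5]],"turn":[[0,0,0],[0,0,0],[0,0,0],[0,0,0],[0,0,0]]}' |grep -E "posi|force|wid"
python3 plan.py 606.7 65.9 125 1.508
```

```text
position: [457.3, -365.1, 19.4]
contact_force: [0.6, 0.5, 0.0]
width: 59.8
position: [457.9, -367.7, 23.3]
contact_force: [-2.3, 1.4, 6.6]
width: 35.2
position: [457.8, -367.8, 23.4]
contact_force: [-2.5, 1.1, 7.0]
width: 34.8
position: [458.3, -368.0, 136.0]
contact_force: [-0.1, -1.0, -2.5]
width: 34.5
t 79.8 pos [ 458.3 -368.   136. ] F [-0.1 -1.  -2.5] w 34.5
turn [ 0.004  0.003 -0.   ] shift cm after turn [44.23 12.09  1.1 ] now [44.24 12.08  1.02]
```

```bash
python3 -m pendant '{"fingers":[30,30,30,30,30],"translation":[[3,0.8,-0.3],[4.6,1.25,0],[4.6,1.25,0],[4.6,1.25,0],[4.6,1.25,0]],"turn":[[0,0,0],[0,0,0],[0,0,0],[0,0,0],[0,0,0]]}' |grep -E "posi|force|wid"
python3 -m pendant '{"fingers":[30,30,30,30,30],"translation":[[4.6,1.25,0],[4.6,1.25,0],[4.6,1.25,0],[4.6,1.25,0],[3,0.8,0]],"turn":[[0,0,0],[0,0,0],[0,0,0],[0,0,0],[0,0,0]]}' |grep -E "posi|force|wid"
python3 -m pendant '{"fingers":[30,30,30,30,30],"translation":[[1.4,0.4,0],[0,0,0],[0,0,0],[0,0,0],[0,0,0]],"turn":[[0,0,0],[0,0,0],[0,0,0],[0,0,0],[0,0,0]]}' |grep -E "posi|force|wid"
python3 plan.py 606.7 66.2 72.5 1.508
```

```text
position: [529.1, -155.5, 135.6]
contact_force: [1.8, -0.6, -2.5]
width: 34.7
position: [600.6, 55.6, 135.4]
contact_force: [-0.3, -0.7, -0.9]
width: 34.3
position: [605.0, 65.1, 135.3]
contact_force: [-0.7, -0.3, -1.2]
width: 34.4
t 81.2 pos [605.   65.1 135.3] F [-0.7 -0.3 -1.2] w 34.4
turn [ 0.     0.    -0.002] shift cm after turn [0.12 0.17 6.28] now [0.12 0.16 6.28]
```

```bash
python3 -m pendant '{"fingers":[30,30,30,30,30],"translation":[[0.08,0.15,1.7],[0,0,2.5],[0,0,1.6],[0,0,0.5],[0,0,0]],"turn":[[0,0,0],[0,0,0],[0,0,0],[0,0,0],[0,0,0]]}' >/dev/null; ./ok 6 && python3 -m pendant '{"fingers":[30,30,30,30,30],"translation":[[0,0,0.2],[0,0,0.2],[0,0,0.2],[0,0,0.2],[0,0,0.2]],"turn":[[0,0,0],[0,0,0],[0,0,0],[0,0,0],[0,0,0]]}' >/dev/null; ./ok 6 && python3 -m pendant '{"fingers":[30,30,30,30,30],"translation":[[0,0,0.2],[0,0,0.2],[0,0,0.2],[0,0,0.2],[0,0,0.2]],"turn":[[0,0,0],[0,0,0],[0,0,0],[0,0,0],[0,0,0]]}' >/dev/null; ./ok 6 && python3 -m pendant '{"fingers":[30,30,30,30,30],"translation":[[0,0,0.2],[0,0,0.2],[0,0,0.2],[0,0,0.2],[0,0,0.2]],"turn":[[0,0,0],[0,0,0],[0,0,0],[0,0,0],[0,0,0]]}' >/dev/null; ./ok 6 && python3 -m pendant '{"fingers":[30,30,30,30,30],"translation":[[0,0,0.2],[0,0,0.2],[0,0,0.2],[0,0,0.2],[0,0,0.1]],"turn":[[0,0,0],[0,0,0],[0,0,0],[0,0,0],[0,0,0]]}' >/dev/null; ./ok 6 && python3 -m pendant '{"fingers":[30,30,30,30,30],"translation":[[0,0,0.2],[0,0,0.1],[0,0,0],[0,0,0],[0,0,0]],"turn":[[0,0,0],[0,0,0],[0,0,0],[0,0,0],[0,0,0]]}' >/dev/null; ./ok 6
```

```text
pos [606.5  66.5  71.9] depth -56.9 F [ 0.1 -1.2 -1.6]
pos [606.8  67.   62.3] depth -47.3 F [ 0.2  0.  -0. ]
pos [606.6  67.   51.9] depth -36.9 F [-0.2 -0.8 -0.3]
pos [606.6  67.   41.9] depth -26.9 F [-0.1 -0.8 -0.8]
pos [606.5  67.   32.8] depth -17.8 F [ 0.   0.1 -1.6]
pos [606.6  67.   30.1] depth -15.1 F [ 0.2  0.1 -1.9]
```

```bash
./ok 3 && python3 -m pendant '{"fingers":[30,30,30,30,30],"translation":[[0,0,0.1],[0,0,0.05],[0,0,0],[0,0,0],[0,0,0]],"turn":[[0,0,0],[0,0,0],[0,0,0],[0,0,0],[0,0,0]]}' >/dev/null; ./ok 3 && python3 -m pendant '{"fingers":[30,30,30,30,30],"translation":[[0,0,0.05],[0,0,0],[0,0,0.05],[0,0,0],[0,0,0]],"turn":[[0,0,0],[0,0,0],[0,0,0],[0,0,0],[0,0,0]]}' >/dev/null; ./ok 3 && python3 -m pendant '{"fingers":[30,30,30,30,30],"translation":[[0,0,0.05],[0,0,0],[0,0,0.05],[0,0,0],[0,0,0]],"turn":[[0,0,0],[0,0,0],[0,0,0],[0,0,0],[0,0,0]]}' >/dev/null; ./ok 3 && python3 -m pendant '{"fingers":[30,30,30,30,30],"translation":[[0,0,0.05],[0,0,0],[0,0,0.05],[0,0,0],[0,0,0]],"turn":[[0,0,0],[0,0,0],[0,0,0],[0,0,0],[0,0,0]]}' >/dev/null; ./ok 3
```

```text
pos [606.6  67.   30.1] depth -15.1 F [ 0.2  0.1 -1.9]
pos [606.7  67.   28.7] depth -13.7 F [-0.5  0.3 -1.4]
pos [606.6  67.   27.6] depth -12.6 F [-0.2  0.8 -1.3]
pos [606.8  67.   27.5] depth -12.5 F [-4.1  0.3  8.8]
pos [606.8  67.   27.5] depth -12.5 F [-4.1  0.3  8.8]
```

```bash
python3 -m pendant '{"fingers":[60,60,60,60,60],"translation":[[0,0,-0.05],[0,0,0],[0,0,0],[0,0,0],[0,0,0]],"turn":[[0,0,0],[0,0,0],[0,0,0],[0,0,0],[0,0,0]]}' |grep -E "force|wid"
python3 -m pendant '{"fingers":[60,60,60,60,60],"translation":[[0,0,-0.5],[0,0,-2.5],[0,0,-4],[0,0,-4.5],[0,0,-4.5]],"turn":[[0,0,0],[0,0,0],[0,0,0],[0,0,0],[0,0,0]]}' >/dev/null
python3 -m pendant '{"fingers":[60,60,60,60,60],"translation":[[-2.4,-4.2,0],[-2.4,-4.2,0],[-2.4,-4.2,0],[-2.4,-4.2,0],[0,0,0]],"turn":[[0,0,0],[0,0,0],[0,0,0],[0,0,0],[0,0,0]]}' |grep -E "posi|force|wid"
python3 -m pendant '{"fingers":[60,60,60,60,60],"translation":[[0,0,0],[0,0,0],[0,0,0],[0,0,0],[0,0,0]],"turn":[[0,0,0],[0,0,0],[0,0,0],[0,0,0],[0,0,0]]}' |grep -E "posi"
python3 - <<'E'
from h import *
W=cam("wrist");T=cam("top");print(W["c"].round(0))
for n,d in(("W",W),("T",T)):
  for c,st,l in blobs(mask(d,(0,0,110),(180,90,255)),150):
    P=onz(d,c,26)
    if not(330<P[0]<530 and -60<P[1]<150): continue
    ct=max(cv2.findContours(l.astype(np.uint8),0,1)[0],key=cv2.contourArea); b=cv2.boxPoints(cv2.minAreaRect(ct))
    print(n,c,st,"c",P.round(1),[onz(d,p,26)[:2].round(0).tolist() for p in b])
cv2.imwrite("pics/w10.png",W["pixels"])
E
```

```text
contact_force: [0.7, -0.0, 0.6]
width: 51.2
position: [429.3, -19.5, 187.5]
contact_force: [-0.5, -0.3, 0.9]
width: 51.2
position: [433.2, -18.0, 186.9]
[438.  59. 364.]
W [240.9 101.1] [ 188   74  105   55 2635] c [422.2  53.5  26. ] [[366.0, 53.0], [471.0, 78.0], [478.0, 54.0], [371.0, 27.0]]
T [220.8 238.7] [ 177  195   87   98 5003] c [424.   16.7  26. ] [[310.0, 136.0], [560.0, 103.0], [527.0, -104.0], [278.0, -64.0]]
```

View pics/w10.png

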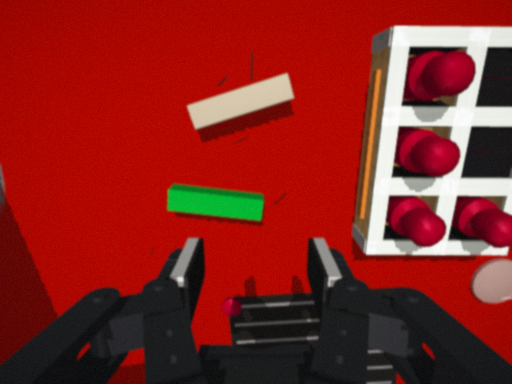

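All four finials are upright in cells 1 to 4: heads at (455,72), (437,157), (425,225) and (492,225). The grey stick is at (241,101), the green one at (215,203). The stick's middle is at (422,53) with yaw 0.234. I turn the hand and go to it.

```bash
python3 -m pendant '{"fingers":[60,60,60,60,60],"translation":[[0,0,0],[0,0,0],[0,0,0],[0,0,0],[0,0,0]],"turn":[[0,0,0.14],[0,0,0.14],[0,0,0.14],[0,0,0.14],[0,0,0.14]]}' >/dev/null
python3 -m pendant '{"fingers":[60,60,60,60,60],"translation":[[0,0,0],[0,0,0],[0,0,0],[0,0,0],[0,0,0]],"turn":[[0,0,0.14],[0,0,0.14],[0,0,0.14],[0,0,0.14],[0,0,0.014]]}' >/dev/null
python3 -m pendant '{"fingers":[60,60,60,60,60],"translation":[[0,0,0],[0,0,0],[0,0,0],[0,0,0],[0,0,0]],"turn":[[0,0,0],[0,0,0],[0,0,0],[0,0,0],[0,0,0]]}' |grep -E "posi|orie"
python3 plan.py 422 53 60 0.234
```

```text
position: [432.9, -18.2, 187.1]
orientation: [-3.142, -0.0, 0.235]
t 89.3 pos [432.9 -18.2 187.1] F [-0.4  0.1  0.3] w 51.0
turn [-0.    -0.     0.001] shift cm after turn [ 0.59 -7.18 12.71] now [ 0.59 -7.18 12.71]
```

```bash
python3 -m pendant '{"fingers":[60,60,60,60,60],"translation":[[0.3,-3.6,0],[0.3,-3.6,2],[0,0,4.5],[0,0,4.5],[0,0,1.5]],"turn":[[0,0,0],[0,0,0],[0,0,0],[0,0,0],[0,0,0]]}' |grep -E "posi|orie"
python3 -m pendant '{"fingers":[60,60,60,60,60],"translation":[[0,0,0],[0,0,0],[0,0,0],[0,0,0],[0,0,0]],"turn":[[0,0,0],[0,0,0],[0,0,0],[0,0,0],[0,0,0]]}' |grep -E "posi|orie"
python3 plan.py 422 53 -26 0.234
python3 - <<'E'
from h import *
W=cam("wrist")
for c,st,l in blobs(mask(W,(0,0,110),(25,90,255)),150):
    P=onz(W,c,26)
    if 330<P[0]<530 and -20<P[1]<150: 
        ct=max(cv2.findContours(l.astype(np.uint8),0,1)[0],key=cv2.contourArea); b=cv2.boxPoints(cv2.minAreaRect(ct))
        print(c,st,P.round(1),[onz(W,p,26)[:2].round(0).tolist() for p in b])
E
```

```text
position: [420.0, 53.4, 58.6]
orientation: [-3.141, 0.005, 0.235]
position: [422.5, 53.1, 62.9]
orientation: [3.141, -0.001, 0.234]
t 90.3 pos [422.5  53.1  62.9] F [-0.8  1.   0.1] w 51.1
turn [ 0.    -0.001 -0.   ] shift cm after turn [-0.05  0.    8.89] now [-0.06 -0.    8.89]
[256.3 198. ] [ 238  128   38  144 5065] [427.2  54.5  26. ] [[473.0, 78.0], [479.0, 54.0], [372.0, 26.0], [366.0, 54.0]]
[327.9 262.2] [314 239  27  48 301] [389.3 -11.6  26. ] [[406.0, 5.0], [411.0, -4.0], [374.0, -28.0], [368.0, -19.0]]
[180.8 269.5] [171 252  20  35 232] [356.4  98.   26. ] [[342.0, 105.0], [373.0, 104.0], [373.0, 93.0], [342.0, 94.0]]
```

```bash
python3 -m pendant '{"fingers":[60,60,60,60,60],"translation":[[0,0,2],[0,0,3],[0,0,2],[0,0,1],[0,0,0.6]],"turn":[[0,0,0],[0,0,0],[0,0,0],[0,0,0],[0,0,0]]}' |grep -E "posi|force"
python3 -m pendant '{"fingers":[60,60,10,10,10],"translation":[[0,0,0],[0,0,0],[0,0,0],[0,0,0],[0,0,0]],"turn":[[0,0,0],[0,0,0],[0,0,0],[0,0,0],[0,0,0]]}' 25 |grep -E "posi|force|wid"
python3 -m pendant '{"fingers":[10,10,10,10,10],"translation":[[0,0,0],[0,0,0],[0,0,0],[0,0,0],[0,0,0]],"turn":[[0,0,0],[0,0,0],[0,0,0],[0,0,0],[0,0,0]]}' 40 |grep -E "posi|force|wid"
python3 -m pendant '{"fingers":[10,10,10,10,10],"translation":[[0,0,-0.5],[0,0,-1.5],[0,0,-3],[0,0,-3],[0,0,-3]],"turn":[[0,0,0],[0,0,0],[0,0,0],[0,0,0],[0,0,0]]}' |grep -E "posi|force|wid"
python3 plan.py 422 53 115 0.166 0.349 0.166
```

```text
position: [422.1, 53.1, -24.2]
contact_force: [0.3, 0.4, 0.6]
position: [422.5, 53.2, -23.2]
contact_force: [-1.2, -0.3, 6.5]
width: 25.5
position: [422.5, 53.2, -23.1]
contact_force: [-1.9, 0.6, 8.3]
width: 25.3
position: [421.8, 53.2, 87.6]
contact_force: [-0.8, -0.2, -2.2]
width: 24.9
t 92.4 pos [421.8  53.2  87.6] F [-0.8 -0.2 -2.2] w 24.9
turn [-0.012  0.349  0.067] shift cm after turn [ 0.95  0.02 -2.57] now [ 0.02  0.02 -2.74]
```

The stick is gripped with its middle 36 mm behind the TCP. Before placing it I look at the rack bars from above.

```bash
python3 -m pendant '{"fingers":[10,10,10,10,10],"translation":[[-0.4,-3,-2],[-0.4,-3.8,-2],[-0.4,-3.8,-2],[-0.4,-3.8,-2],[-0.4,-3.8,-2]],"turn":[[0,0,0],[0,0,0],[0,0,0],[0,0,0],[0,0,0]]}' |grep -E "posi|force|wid"
python3 -m pendant '{"fingers":[10,10,10,10,10],"translation":[[-0.2,-3.8,0],[0,0,0],[0,0,0],[0,0,0],[0,0,0]],"turn":[[0,0,0],[0,0,0],[0,0,0],[0,0,0],[0,0,0]]}' |grep -E "posi|force|wid"
python3 - <<'E'
from h import *
W=cam("wrist");print(W["c"].round(1))
import math
c,s=math.cos(.166),math.sin(.166)
f=lambda x,y,z:proj(W,(427+c*x-s*y,278+s*x+c*y,z)).round(1)
for x,z in((61,55+22),(-61,55-22)): print("bars prior",f(x,8,z),f(x,-8,z))
p=f(0,0,55).astype(int);print(p)
x0,y0=max(p[0]-80,0),max(p[1]-100,0); print(x0,y0)
cv2.imwrite("pics/w11.png",crop(W,x0,y0,x0+160,y0+200,"",3))
E
```

```text
position: [359.4, 226.8, 187.4]
contact_force: [0.8, 0.1, -1.0]
width: 25.1
position: [350.0, 261.3, 186.1]
contact_force: [0.5, -0.6, -1.3]
width: 24.7
[423.8 279.7 363.4]
bars prior [253.7  12.5] [273.3  14. ]
bars prior [246.4 151.4] [261.3 152.4]
[258  91]
178 0
```

View pics/w11.png

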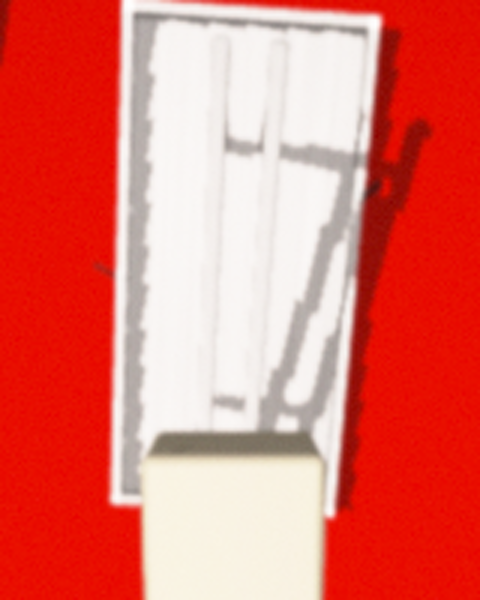

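The bars show at crop (221,40)-(212,400) and (280,43)-(252,400). That shifts the origin to about (427,279) with yaw 0.178. I check the stick's own position in the same view for bias and compute the approach.

```bash
cat > rk.py <<'E'
import numpy as np,subprocess,sys
from scipy.spatial.transform import Rotation as Ro
O=np.array([427,279,55.]);y=.178;R=Ro.from_euler("z",y)*Ro.from_euler("y",-np.radians(20))
p=O+R.apply([float(sys.argv[1]),0,float(sys.argv[2])-36]); print("target",p.round(1))
subprocess.run(["python3","plan.py",*map(str,p),str(y),str(np.radians(20)),str(y)])
E
python3 rk.py -8 60
python3 - <<'E'
from h import *
from scipy.spatial.transform import Rotation as Ro
W=cam("wrist");s=r.read_state();R=Ro.from_euler("xyz",s["orientation"])
for q in((55,13,-49),(55,-13,-49),(55,13,-23),(55,-13,-23)): print(q,((proj(W,s["position"]+R.apply(q))-[178,0])*3).round(0))
E
```

```text
t 93.5 pos [350.  261.3 186.1] F [-1.1  0.1 -1.9] w 24.8
turn [-0.009  0.349  0.054] shift cm after turn [ 2.13 -0.38 12.62] now [ 6.33 -0.04 11.13]
target [411.5 276.2  74.8]
(55, 13, -49) [332. 445.]
(55, -13, -49) [144. 445.]
(55, 13, -23) [316. 419.]
(55, -13, -23) [158. 419.]
```

```bash
python3 -m pendant '{"fingers":[10,10,10,10,10],"translation":[[0,0,0],[0,0,0],[0,0,0],[0,0,0],[0,0,0]],"turn":[[-0.002,0.09,0.014],[-0.002,0.09,0.014],[-0.002,0.09,0.013],[-0.002,0.08,0.013],[0,0,0]]}' |grep -E "posi|force|wid"
python3 -m pendant '{"fingers":[10,10,10,10,10],"translation":[[0,0,0],[2.1,-0.4,2],[0,0,4],[0,0,4],[0,0,2]],"turn":[[0,0,0],[0,0,0],[0,0,0],[0,0,0],[0,0,0]]}' |grep -E "posi|force|wid"
python3 -m pendant '{"fingers":[10,10,10,10,10],"translation":[[0,0,0],[0,0,0],[0,0,0],[0,0,0],[0,0,0]],"turn":[[0,0,0],[0,0,0],[0,0,0],[0,0,0],[0,0,0]]}' |grep -E "posi|force|wid"
python3 rk.py -8 16
```

```text
position: [348.8, 261.5, 185.8]
contact_force: [-0.4, 0.6, -1.7]
width: 24.7
position: [409.3, 276.1, 77.5]
contact_force: [-0.5, -0.0, -1.4]
width: 25.0
position: [409.1, 277.3, 81.6]
contact_force: [-0.4, 0.3, -2.2]
width: 25.3
t 95.0 pos [409.1 277.3  81.6] F [-0.4  0.3 -2.2] w 25.3
turn [-0.003 -0.002  0.001] shift cm after turn [-0.02  0.15  5.11] now [-0.03  0.17  5.11]
target [426.3 278.9  33.5]
```

```bash
python3 -m pendant '{"fingers":[10,10,10,10,10],"translation":[[0,0.13,1],[0,0,1.5],[0,0,1],[0,0,0.5],[0,0,0.3]],"turn":[[0,0,0],[0,0,0],[0,0,0],[0,0,0],[0,0,0]]}' >/dev/null; ./ok 4 &&
python3 -m pendant '{"fingers":[10,10,10,10,10],"translation":[[0,0,0.1],[0,0,0.1],[0,0,0.1],[0,0,0.1],[0,0,0]],"turn":[[0,0,0],[0,0,0],[0,0,0],[0,0,0],[0,0,0]]}' >/dev/null; ./ok 4 && 
python3 -m pendant '{"fingers":[10,10,10,10,10],"translation":[[0,0,0.1],[0,0,0.1],[0,0,0],[0,0,0],[0,0,0]],"turn":[[0,0,0],[0,0,0],[0,0,0],[0,0,0],[0,0,0]]}' >/dev/null; ./ok 4 && 
python3 -m pendant '{"fingers":[10,10,10,10,10],"translation":[[0,0,0.05],[0,0,0.05],[0,0,0],[0,0,0],[0,0,0]],"turn":[[0,0,0],[0,0,0],[0,0,0],[0,0,0],[0,0,0]]}' >/dev/null; ./ok 4 && 
python3 -m pendant '{"fingers":[10,10,10,10,10],"translation":[[0,0,0.05],[0,0,0.05],[0,0,0],[0,0,0],[0,0,0]],"turn":[[0,0,0],[0,0,0],[0,0,0],[0,0,0],[0,0,0]]}' >/dev/null; ./ok 4 
python3 rk.py -8 13
```

```text
pos [423.7 278.4  39.8] depth -24.8 F [-0.1  0.4 -2.6]
pos [425.  278.7  36.5] depth -21.5 F [ 0.1 -0.2 -1.8]
pos [425.6 278.8  34.6] depth -19.6 F [-0.6 -0.  -1.2]
pos [426.  278.9  33.7] depth -18.7 F [-1.3 -0.1 -1.5]
pos [426.3 279.   32.7] depth -17.7 F [ 0.8 -0.2 -2.6]
t 97.5 pos [426.3 279.   32.7] F [ 0.8 -0.2 -2.6] w 24.8
turn [-0.002 -0.001  0.001] shift cm after turn [0.02 0.01 0.23] now [0.02 0.01 0.23]
target [427.3 279.1  30.7]
```

```bash
python3 -m pendant '{"fingers":[10,10,10,10,10],"translation":[[0,0,0.05],[0,0,0.05],[0,0,0],[0,0,0],[0,0,0]],"turn":[[0,0,0],[0,0,0],[0,0,0],[0,0,0],[0,0,0]]}' >/dev/null; ./ok 4 && 
python3 -m pendant '{"fingers":[10,10,10,10,10],"translation":[[0,0,0.05],[0,0,0.05],[0,0,0],[0,0,0],[0,0,0]],"turn":[[0,0,0],[0,0,0],[0,0,0],[0,0,0],[0,0,0]]}' >/dev/null; ./ok 4 && 
python3 -m pendant '{"fingers":[10,10,10,10,10],"translation":[[0,0,0.05],[0,0,0.05],[0,0,0],[0,0,0],[0,0,0]],"turn":[[0,0,0],[0,0,0],[0,0,0],[0,0,0],[0,0,0]]}' >/dev/null; ./ok 4 && 
python3 -m pendant '{"fingers":[10,10,10,10,10],"translation":[[0,0,0.05],[0,0,0.05],[0,0,0],[0,0,0],[0,0,0]],"turn":[[0,0,0],[0,0,0],[0,0,0],[0,0,0],[0,0,0]]}' >/dev/null; ./ok 4
```

```text
pos [426.6 279.   31.8] depth -16.8 F [-0.9  0.1 -1.5]
pos [427.  279.1  30.8] depth -15.8 F [ 0.   0.2 -1.2]
pos [427.2 279.2  30.5] depth -15.5 F [-10.7  -3.4  13.9]
pos [427.2 279.2  30.5] depth -15.5 F [-10.7  -3.4  13.9]
```

It seated at the predicted height. I ease off, release and back out along the tool axis.

```bash
python3 -m pendant '{"fingers":[10,10,10,60,60],"translation":[[0,0,-0.05],[0,0,0],[0,0,0],[0,0,0],[0,0,0]],"turn":[[0,0,0],[0,0,0],[0,0,0],[0,0,0],[0,0,0]]}' |grep -E "posi|force|wid"
python3 -m pendant '{"fingers":[60,60,60,60,60],"translation":[[0,0,0],[0,0,0],[0,0,-1],[0,0,-3],[0,0,-4]],"turn":[[0,0,0],[0,0,0],[0,0,0],[0,0,0],[0,0,0]]}' |grep -E "posi|force|wid"
python3 -m pendant '{"fingers":[60,60,60,60,60],"translation":[[0,0,-4],[0,0,-4],[0,0,-2],[0,0,0],[0,0,0]],"turn":[[0,0,0],[0,0,0],[0,0,0],[0,0,0],[0,0,0]]}' |grep -E "posi|force|wid"
python3 -m pendant '{"fingers":[60,60,60,60,60],"translation":[[0,0,0],[0,0,0],[0,0,0],[-3,0,-3],[-3,0,-3]],"turn":[[0,-0.1,0],[0,-0.1,0],[0,-0.1,0],[0,-0.049,0],[0,0,0]]}' |grep -E "posi|force|wid"
python3 - <<'E'
from h import *
W=cam("wrist");S=cam("side");T=cam("top")
a=crop(W,150,0,350,240,"",1.66)
b=crop(S,130,100,310,235,"",2.5)
c=crop(T,85,120,280,290,"",1.5)[:,:450]
im=np.zeros((600,800,3),np.uint8)
im[:a.shape[0],:a.shape[1]]=a[:600]; im[:b.shape[0],340:340+b.shape[1]]=b; im[340:340+c.shape[0],340:340+c.shape[1]]=c[:260]
cv2.imwrite("pics/f1.png",im)
E
```

```text
position: [427.3, 279.2, 30.4]
contact_force: [-0.4, -0.1, 0.1]
width: 51.1
position: [399.1, 273.5, 105.7]
contact_force: [1.0, -0.1, 0.6]
width: 51.6
position: [366.3, 267.8, 199.4]
contact_force: [0.2, -0.4, -0.4]
width: 51.5
position: [305.6, 256.1, 255.6]
contact_force: [-1.1, 0.2, -0.2]
width: 51.4
```

View pics/f1.png

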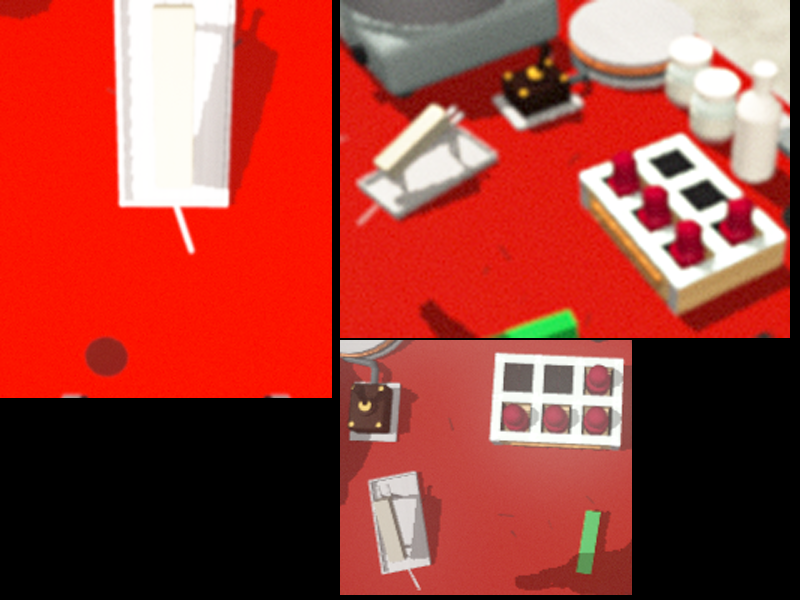

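The stick lies along both bars, the four finials stand in cells 1 to 4, and cells 5 and 6 are shut. The lever leans to OFF, tip at (545,52) and ring at (535,73) in the side inset. The hand is clear, so I hand in.

```bash
python3 -c "
from rig import r
print(r.read_state()['clock'],r.read_state()['contact_force']);print(r.sign_off())"
```

```text
101.15 [-0.1626394   0.47719881  0.07414261]
the job is handed in; nothing more can be done
None
```

The job is done and handed in at 101 s of the 210 s allowed; the hand-in gave no verdict.

- **Grinder:** I switched the toggle off before touching any flap. The first sweep missed the lever because the real fingertips end about 35 mm short of the reported TCP. I found that offset by touching the bare bench, which pressed it with about 51 N through the fingertips (wrist limit 120 N), and used it for the rest of the job.
- **Cells:** With the finials still on their mat and the fingers bare, I felt cells 1, 2 and 3 as empty. Cells 6 and 5 were taken, stopping at 8.6 mm depth with 5–6 N. I did not probe cell 4; with both taken cells found, it had to be empty. Its flaps then opened without resistance.
- **Finials:** All four stand upright in cells 1 to 4, each lowered until it touched the floor at the expected height (at most about 9 N) and then released. I gripped the first one twice because the first grip was about 5 mm off centre.
- **Stick:** The grey dressing stick lies along both sloping bars of the rack, and it seated at the predicted height.

The last pictures showed the lever leaning to OFF, the finials upright, the flaps of cells 5 and 6 shut and the stick on its bars. The green stick looked undisturbed. The lens, button, calliper, lifter and turquoise finial were not in that last picture, so I did not check them at the end. The final force reading was near zero and the hand was clear of everything. No check at the end failed or disagreed.

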